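Lower the ratchet press onto the charcoal block

TASK

The hand-cranked press is wound up and held by its ratchet pawl. Throw the ball-weighted lever over to the left so that it wants to lift the pawl, then hold the load with the crank handle, wind up just a little until the pawl swings clear, and let the crank back slowly, well under a quarter turn a second, until the press head rests with its own weight on the charcoal block; then let go. The charcoal is brittle: never let the head run down or drop, even the last millimetre, nor crank it hard onto the block, do not force the pawl by hand, and leave the things around the press alone.

Things in the scene. Friction and masses are not known exactly. Their poses are not given: they have to be found in the camera images.
- stand: grey steel stand, fixed to the bench. Base plate 150 (x) x 260 (y) x 12 mm. Origin on the bench; x points from the front (crank side) to the back, y to the left seen from the front, z up. In this frame the shaft runs along x at y = 0, z = 140 mm; ratchet wheel, pawl and weighted lever lie in the plane x = -49 mm, before the bearing plate; the guide rods behind reach z = 240 mm.
- crank_axis (a point): point on the crank shaft's line, level (in x) with the middle of the crank handle: (-125, 0, 140) mm in the stand's frame. The handle's middle moves round this point on a circle of 60 mm radius in the stand's y-z plane.
- crank_grip (a point): middle of the crank handle, a round wooden grip 22 mm in diameter, 68 mm long, lying along the stand's x axis (free to spin on its pin; sticks out to the front of the crank arm, 30 mm of grip to either side of this point). As found it is 60 mm from the shaft, 1.1 rad to the left (+y) of straight up.
- crank (a joint): crank angle in rad: 0 as found, positive = turning back = lowering (clockwise seen from the front, handle over the top to the right), negative = winding up. The handle stands 1.1 rad minus this value left of straight up. 1 rad moves the head 20 mm. Only the pawl or a hand holds the load: the head (1.5 to 2.2 kg) pulls with about 5 to 7 N along the handle's path. Stops at -1.0 and 2.8.
- pawl (a joint): pawl angle in rad: 0 = dropped into the ratchet teeth, up to 0.30 = lifted fully clear. While the load bears on it, it is wedged under the tooth and cannot rise; it comes free when the crank has been wound up some 0.1 to 0.25 rad. The ratchet has 12 teeth.
- pawl_nose (a point): tip of the pawl, where it catches the ratchet tooth at the top of the wheel, (-49, 0, 178) mm in the stand's frame when engaged. The pawl's pin is 58 mm to the right (-y) of it; its tail runs 45 mm farther right.
- weight_lever (a joint): angle of the weighted throw-over lever in rad: 0 as found, leaning 0.35 rad right (-y) of upright on its stop; positive = thrown to the left (+y). Past 0.35 it falls left by itself and its rod lies on the pawl's tail at about 1.3, pushing it lightly down; when the pawl comes free it sinks to about 1.58. Moves with under 1 N.
- lever_ball (a point): centre of the iron ball, 28 mm in diameter, on the free end of the weighted lever, 66 mm from the lever's pin. The pin is at (-49, -140, 190) mm in the stand's frame, so as found the ball is at about (-49, -163, 252) mm.
- press_head: press head: arm right of the crank with iron weight discs and, on an adjusting screw below them, a foot plate 54 (x) x 80 (y) x 8 mm; slides straight up and down. Origin at (15, -130) mm in the stand's frame, 106 mm above the bench as found; the foot's underside is screwed anywhere within 4 mm above or below it (not measured). The foot is sprung stiffly (about 40 N per mm of lowering).
- packing: fixed light wooden packing block, 64 x 100 mm, on the base plate under the press head; origin in the middle of its underside, its top is 30 mm above the origin. Its height over the bench varies.
- charcoal: loose black charcoal block, 44 (x) x 72 (y) x 26 mm high, lying on the packing under the press head; origin in the middle of its underside. It must not be pressed with more than 45 N.
- solder_tin: bystander: flat round tin, 44 mm across, 20 mm high; origin in the middle of its underside
- flux_dish: bystander: small round dish, 54 mm across, 19 mm high; origin in the middle of its underside
- pliers: bystander: flat-nose pliers lying flat, 120 mm long; origin in the middle of the underside
- iron_weight: bystander: black cast weight with a ring on top, 63 mm wide, 94 mm high; origin in the middle of its underside
Mind the look-alikes: they are no part of the job. What is shaped like the charcoal but turquoise is not meant.

How it is judged:
On the way, in this order (a step that is already met when the one before it is completed fails the run):
1. the weighted lever is thrown over to the left, lying on the tail of the pawl (value of joint weight_lever above 1.2 rad and value of joint pawl below 0.15 rad), for 0.1 s.
2. the pawl has swung clear of the ratchet with the head still up (value of joint pawl above 0.2 rad and value of joint crank below 0.5 rad), for 0.1 s.
3. the press head rests on the charcoal block (contact force between press_head and charcoal above 5 N), for 0.2 s.
At the end, for the whole second after the job is handed in: the press head rests at standstill (under 10 mm/s) with its weight (over 8 N) on the charcoal block, which still lies on the packing (centres within 20 mm); the weighted lever lies thrown to the left (over 1.2 rad) and the pawl is clear (over 0.2 rad) (contact force between press_head and charcoal above 8 N and value of joint pawl above 0.2 rad and value of joint weight_lever above 1.2 rad and linear speed of press_head below 0.01 m/s and horizontal distance between charcoal and packing below 0.02 m); the robot touches nothing.
It fails at once if the crank turns back faster than a quarter turn a second (1.6 rad/s): the load runs away (velocity of joint crank above 1.6 rad/s).
It fails at once if the charcoal block is pressed with more than 45 N (contact force between press_head and charcoal above 45 N).
It fails at once if the pawl is forced by the hand (over 10 N) (contact force between any of the fingers, the arm and pawl above 10 N).
It fails at once if a bystander is moved more than 20 mm (distance of any of solder_tin, flux_dish, pliers, iron_weight from where it was at the start of the episode above 0.02 m).
It also fails if it takes over 67 s, if anything falls off the work surface, if the arm or the gripper's body presses on something with over 40 N, if the wrist force passes 120 N, or if a joint passes its speed limit or range.

ROBOT

A 7-joint arm with a two-finger parallel gripper is mounted at the origin on a cart in front of the work surface, level with it; the furniture and walls round the work are solid. World frame = base frame: x ahead of the robot, y to its left, z up, the work surface at z = 0. Lengths are in m, angles in rad, forces in N, time in s.
With the tool pointing down it reaches from about 0.425 to 0.975 m from the base axis. Payload 16.7 kg.
Tool frame: the origin (TCP) lies on the centre line of the jaws, within the pads' length; the fingertips stand robot.nose_length ahead of it and the grasp point (between the pads) lies 8 mm behind it (robot.nose_length is the distance from the TCP to the fingertips, in m); z points along the fingers, x is the direction in which the jaws open and shut, and the axes are right-handed (so a half turn about z gives the same grasp; the last joint's range is limited). The gripper opens to 85 mm and grips with 20 to 120 N. Pads are 22 mm wide; open, the fingers measure 114 mm over their backs; the gripper's body (76 mm by 85 mm) begins 54 mm behind the grasp point. The pads swing forward as they close: fully open they stand 13 mm farther back than shut.
Start: joints at [-1.409, 0.426, 0.074, 1.606, -0.034, 1.111, -0.067], TCP at [0.207, 0.642, 0.206] pointing down, gripper open.
Joint ranges: [-2.85, 2.85], [-0.5, 2.14], [-1.23, 1.37], [0.21, 2.46], [-1.02, 4.16], [0.16, 2.05], [-2.73, 2.73]. Speed limits (rad/s): [1.89, 1.89, 2.39, 2.39, 3.01, 3.01, 3.01].

INTERFACE

Orientations are given as a unit quaternion [x, y, z, w].
In Python, from plant import robot gives the robot as it stands.
- The arm moves only by the tool servo_tool, never from a script. Its argument "moves" is a list of rows, each a list of 7 numbers: the opening, from 0 (shut) to 1 (fully open), then the shift along the tool's x, y, z in units of 25 mm (1.0 is 25 mm), then the turn, a rotation vector about the tool's x, y, z in units of 5 degrees (1.0 is 5 degrees). In form: [[fingers, x, y, z, rx, ry, rz], ...]. A call has 1 to 12 rows; each row shifts and turns the commanded pose from where the row before left it, along the tool's axes as they then stand; what a row does not reach is not made up. A row lasts 1/10 s, in which the tool goes at most 50 mm and 8.59 degrees, less where a joint would pass 70% of its speed; a pose out of reach is approached as far as the arm can. A call is refused whole if a number of a shift passes 1 or a number of a turn 1, either way. A call with a gripper value outside its range is refused whole. The fingers move at their own pace and stop on an object; "newtons" is the grip in N (left out, the last holds). Time passes only in rows, so rows that do not move let the fingers close. It gives the time, the measured TCP pose, the force and the opening at its end, in the units of the state.
- robot.state(): the state, without advancing time (a new reading comes with each control period).
- robot.snapshot(name): name is "scene" or "top" or "wrist"; returns (picture, depth): 384x512x3 uint8, red, green, blue; 384x512 float32, m along the optical axis (not along the pixel's ray), 0 where there is no reading.
- robot.camera_model(name): a dict with "camera_matrix" (3x3 intrinsics, pixels), "R" (3x3) and "t" (3): a world point X has camera coordinates R X + t. Camera axes: x right, y down, z forward; pixel columns grow to the right and rows downward; lengths in m; the calibration is good to about 2 mm. The wrist camera is an equidistant fisheye: a pixel r from the principal point sees the ray r / f radians off the axis. A picture is of the moment at which its call begins: read the wrist's pose just before it. camera_model takes no time and is no camera call; for the wrist camera it gives the pose at the moment of the call.
- robot.job_done(): hands the job in, once; it reports no verdict.
The state is a dict: "clock": time; "joints": joint angles; "dq": joint speeds; "tau": joint torques, N m; "position": TCP position; "tool_rot": TCP orientation; "wrist_force": force on the tool from outside, world axes, zero at the start; "ft_torque": the same for the moment, N m; "gripper_width": finger opening in m.
Only numpy, scipy, OpenCV 4.12 (cv2) and the standard library are available. Lean on these libraries where they do the work, as an engineer would, in place of code of your own. Each camera call takes 0.05 s, during which the arm holds its last target.

## Working session

There is one attempt and no reset: what is moved stays moved. The work goes in short steps, Python scripts to look and compute and a tool call to move; the robot and the scene stay as the last step left them, time stands still between calls to the robot, and variables do not carry over. Pictures are saved under pics/ and viewed, and the job is handed in when it is done.

Besides the shell and the picture viewer there is one more tool, called after "Request:" in YAML: its name, and indented under it one key for each argument. servo_tool: Moves the arm, as the interface text tells. Its arguments: {"type":"object","properties":{"moves":{"type":"array","items":{"type":"array","items":{"type":"number"}}},"newtons":{"type":"number"}},"required":["moves"]}

```bash
ls; mkdir -p pics; python3 - <<'E'
from plant import robot
import cv2,numpy as np
print(robot.state()); print(robot.nose_length)
for n in ["scene","top"]:
    p,d=robot.snapshot(n); cv2.imwrite(f"pics/{n}0.png",cv2.resize(p[:,:,::-1],(800,600))); np.savez(f"{n}0.npz",p=p,d=d,**robot.camera_model(n)); print(robot.camera_model(n))
E
```

```text
pics
{'clock': 0.0, 'joints': array([-1.40849745,  0.42674603,  0.07384747,  1.60663032, -0.0340594 ,
        1.11076783, -0.06708898]), 'dq': array([ 2.92539134e-04,  1.46411412e-05, -1.94238564e-04,  1.53901256e-04,
        1.27574447e-04, -8.94591994e-04,  9.31973197e-04]), 'tau': array([-3.96899224e-03, -9.49845886e+01,  3.75766262e+00, -4.63484931e+01,
        1.89919327e-02,  1.07226981e-02,  5.57452972e-05]), 'position': array([0.20697601, 0.64201873, 0.20489087]), 'tool_rot': array([ 8.08322619e-01,  5.88739438e-01, -4.80991684e-04,  4.31934606e-04]), 'wrist_force': array([-0.19952367,  0.37808759,  0.01373333]), 'ft_torque': array([ 0.07430577,  0.02954473, -0.0292271 ]), 'gripper_width': 0.08544402040612603}
0.011
{'camera_matrix': array([[351.55552303,   0.        , 258.54713857],
       [  0.        , 351.55552303, 187.25912994],
       [  0.        ,   0.        ,   1.        ]]), 'R': array([[ 0.59688468, -0.80208723, -0.01961549],
       [-0.41738907, -0.28954085, -0.86136662],
       [ 0.68521168,  0.52232383, -0.50760494]]), 't': array([-0.49868944,  0.27243841,  0.81318684])}
{'camera_matrix': array([[367.64502719,   0.        , 253.62328167],
       [  0.        , 367.64502719, 193.94505215],
       [  0.        ,   0.        ,   1.        ]]), 'R': array([[ 0.00747835, -0.9997444 , -0.02133559],
       [-0.98179933, -0.00329161, -0.18989272],
       [ 0.18977396,  0.02236735, -0.981573  ]]), 't': array([-0.23338414,  0.53907545,  0.94064235])}
```

View pics/scene0.png

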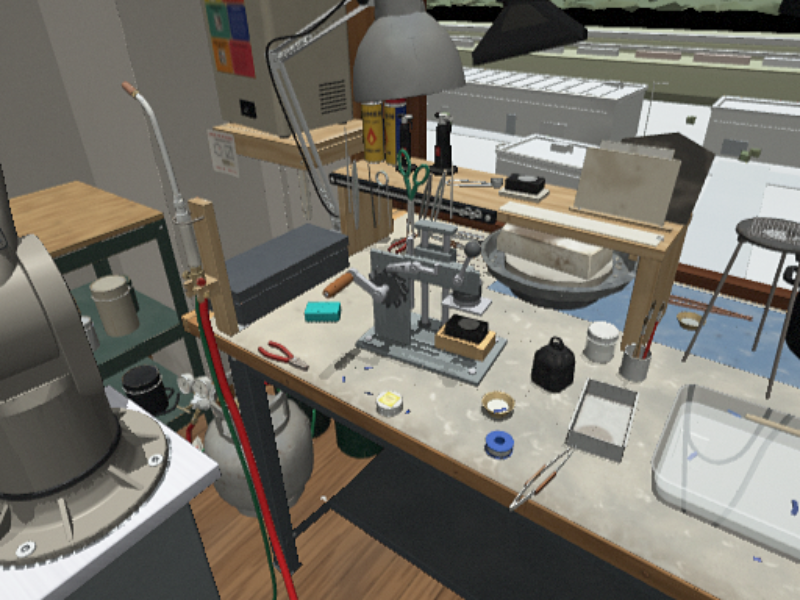

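View pics/top0.png

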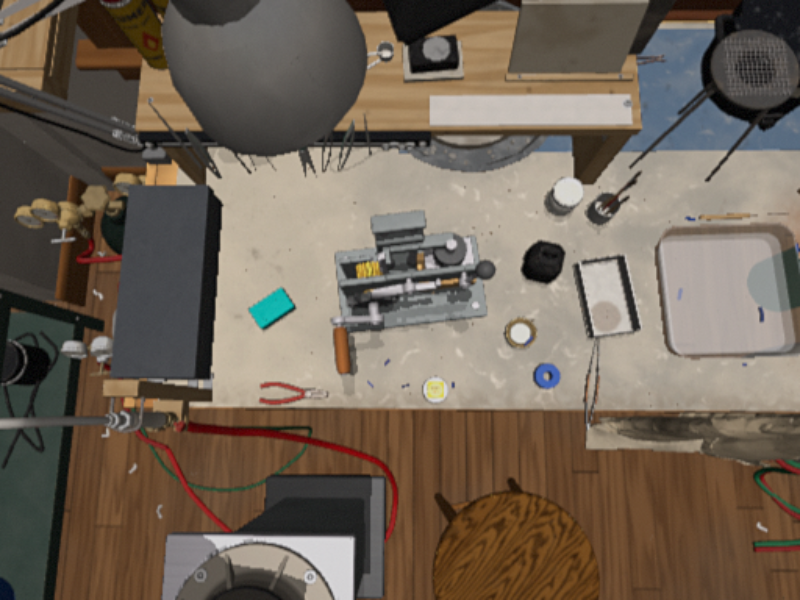

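```bash
cat > h.py <<'E'
import numpy as np,cv2
def cloud(f):
    z=np.load(f); d=z['d'];K=z['camera_matrix'];R=z['R'];t=z['t']
    v,u=np.mgrid[:d.shape[0],:d.shape[1]]
    c=np.stack([(u-K[0,2])/K[0,0]*d,(v-K[1,2])/K[1,1]*d,d],-1)
    X=(c-t)@R; X[d<=0]=np.nan
    return z['p'],X
def proj(f,P):
    z=np.load(f); c=np.asarray(P)@z['R'].T+z['t']; q=c@z['camera_matrix'].T
    return q[...,:2]/q[...,2:]
E
python3 - <<'E'
from h import *
for f in ["top0.npz","scene0.npz"]:
    p,X=cloud(f)
    s=(slice(None),)
    hsv=cv2.cvtColor(p,cv2.COLOR_RGB2HSV)
    x,y,z=X[...,0],X[...,1],X[...,2]
    reg=(x>0.4)&(x<0.95)&(y>-0.3)&(y<0.45)
    m=reg&(z>0.006)&(z<0.018)&(hsv[...,1]<60)
    m=cv2.morphologyEx(m.astype(np.uint8),cv2.MORPH_OPEN,np.ones((2,2)))
    n,l,st,c=cv2.connectedComponentsWithStats(m)
    for i in np.argsort(-st[1:,4])[:4]+1:
        q=X[l==i]; print(f,st[i],q.mean(0),cv2.minAreaRect(q[:,:2].astype(np.float32)*1000))
    # handle: orange-brown
    m=reg&(z>0.1)&(z<0.25)&(hsv[...,0]<15)&(hsv[...,1]>120)
    q=X[m];print('handle',len(q),q.mean(0),q.min(0),q.max(0)) 
    if len(q): 
        u,s_,v=np.linalg.svd(q-np.median(q,0));print(v[0])
    m=reg&(z>0.23)&(z<0.29); n,l,st,c=cv2.connectedComponentsWithStats(m.astype(np.uint8))
    for i in range(1,n):
        if st[i,4]>15:print(st[i],X[l==i].mean(0),X[l==i].max(0),X[l==i].min(0))
p,X=cloud("top0.npz")
cv2.imwrite("pics/tc.png",cv2.resize(p[120:270,190:340,::-1],(600,600),interpolation=cv2.INTER_CUBIC))
p,X=cloud("scene0.npz")
cv2.imwrite("pics/sc.png",cv2.resize(p[110:260,190:340,::-1],(600,600),interpolation=cv2.INTER_CUBIC))
E
```

```text
top0.npz [220 186  60  28 733] [nan nan nan] ((513.0836791992188, -222.29315185546875), (56.383277893066406, 162.9964599609375), 22.701635360717773)
top0.npz [215 159  28  21 190] [ 0.61903312 -0.15509182  0.04958901] ((597.6636962890625, -163.43698120117188), (99.6083755493164, 77.8926773071289), 11.710016250610352)
top0.npz [249 162  18  14 136] [nan nan nan] ((597.0577392578125, -242.3197021484375), (81.5410385131836, 48.74839401245117), 10.437312126159668)
top0.npz [217 184  20  19 134] [nan nan nan] ((527.4830932617188, -146.6838836669922), (99.51113891601562, 31.459381103515625), 40.50336456298828)
handle 285 [ 0.51211396 -0.082261    0.18436714] [ 0.4125834  -0.16379977  0.10763838] [0.94057262 0.39659138 0.24875489]
[-0.68463731 -0.72573828 -0.06764388]
[  0   8  21  12 109] [0.93848233 0.35305041 0.25616609] [0.94977503 0.37076258 0.25910548] [0.92023545 0.32404701 0.25281766]
[   0   10   39   50 1293] [0.88178186 0.31755847 0.25270516] [0.94975654 0.36686772 0.26018792] [0.82359381 0.29351767 0.23014055]
[257  21  27  33 705] [ 0.8683608  -0.27178521  0.25462818] [ 0.92933
[... 2614 characters left out ...]
.74047524 0.08483665 0.23342565]
[225 103   4  13  41] [0.74224236 0.06472662 0.2486452 ] [0.74986222 0.07401099 0.27404294] [0.73671732 0.05897446 0.23040395]
[240 109   9  10  39] [ 0.73996915 -0.01646125  0.25011413] [0.74387007 0.00098662 0.2660308 ] [ 0.73579148 -0.03314807  0.23449403]
[319 111  24  16 223] [ 0.85870466 -0.27472767  0.24959549] [ 0.89706206 -0.24239607  0.26442128] [ 0.84319319 -0.29983235  0.23029446]
[307 114  15   6  54] [ 0.88695392 -0.21035863  0.23602499] [ 0.90559918 -0.17542162  0.24228423] [ 0.87162436 -0.22803034  0.23023826]
[265 140  28  11 166] [ 0.61657074 -0.23903808  0.23653375] [ 0.63736731 -0.19852707  0.23992623] [ 0.60289539 -0.27602823  0.23011392]
```

View pics/tc.png

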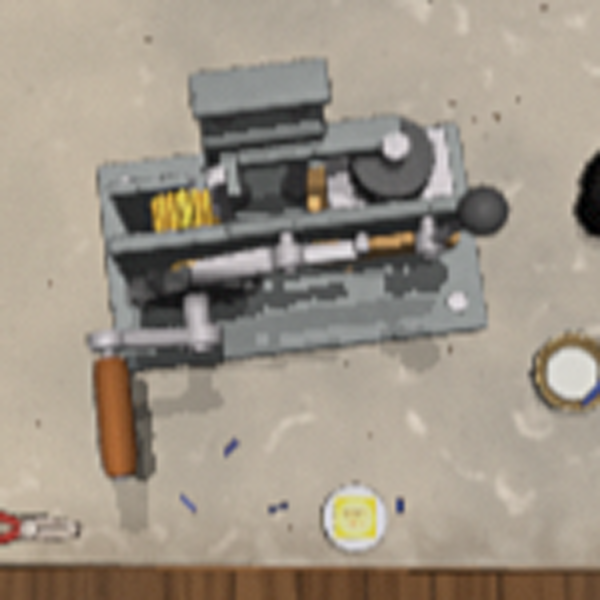

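View pics/sc.png

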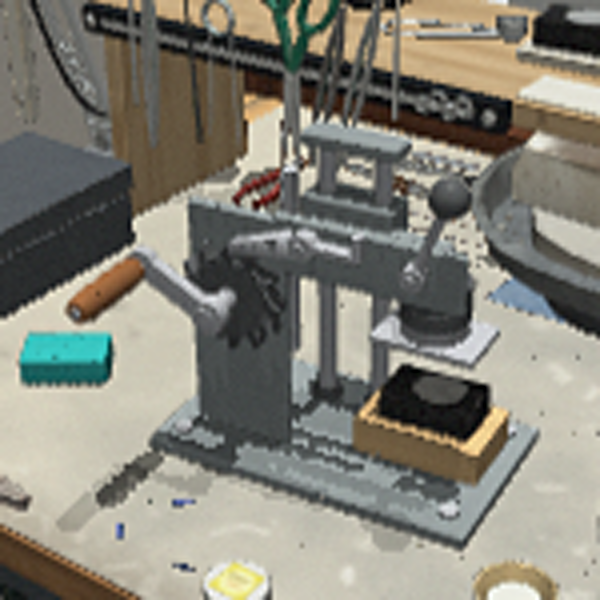

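```bash
cat > fit.py <<'E'
from h import *
from scipy.optimize import least_squares
def W(p,P):
    c,s=np.cos(p[2]),np.sin(p[2]); P=np.atleast_2d(P)/1000.
    return np.stack([p[0]+c*P[:,0]-s*P[:,1],p[1]+s*P[:,0]+c*P[:,1],P[:,2]],1)
if __name__=="__main__":
    T=lambda u,v:(190+u/4-.5+.125,120+v/4-.375); S=lambda u,v:(190+u/4-.375,110+v/4-.375)
    obs=[("top0.npz",(-49,-163,252),T(482,210)),("scene0.npz",(-49,-163,252),S(452,196)),
     ("top0.npz",(-159,53.5,170),T(121,472)),("top0.npz",(-91,53.5,170),T(110,360)),
     ("scene0.npz",(-125,53.5,167.2),S(107,284))]
    def r(p): return np.concatenate([proj(f,W(p,P))[0]-o for f,P,o in obs])
    q=least_squares(r,[0.63,-0.15,0.1]); print(q.x,q.fun.round(2))
    np.save("stand.npy",q.x)
    for n,k,(a,b) in (("top0",4,(190,120)),("scene0",4,(190,110))):
        im=np.load(n+".npz")['p'][b:b+150,a:a+150,::-1]; im=cv2.resize(im,(600,600),interpolation=cv2.INTER_CUBIC)
        def L(A,B,col):
            P=(proj(n+".npz",W(q.x,[A,B]))-(a,b)+.5)*k
            cv2.line(im,tuple(int(i) for i in P[0]),tuple(int(i) for i in P[1]),col,1)
        c=[(-75,-130),(75,-130),(75,130),(-75,130)]
        for i in range(4): L(c[i]+(12,),c[(i+1)%4]+(12,),(0,255,0))
        L((-159,53.5,167),(-91,53.5,167),(255,0,0)); L((-160,0,140),(0,0,140),(0,0,255)); L((-49,-140,190),(-49,-163,252),(255,0,255)); L((-49,0,178),(-49,-103,178),(0,255,255)); 
        f=[(-12,-170),(42,-170),(42,-90),(-12,-90)]
        for i in range(4): L(f[i]+(106,),f[(i+1)%4]+(106,),(255,255,0))
        cv2.imwrite(f"pics/fit_{n}.png",im)
E
python3 fit.py
```

```text
[ 0.57764971 -0.1884562   0.12606203] [ 0.11 -0.13  0.15  0.2  -0.3   0.35 -0.46 -0.59  0.23  1.35]
```

```bash
python3 -c "
import cv2,numpy as np
a=cv2.imread('pics/fit_top0.png');b=cv2.imread('pics/fit_scene0.png');cv2.imwrite('pics/fit.png',cv2.resize(np.hstack([a,b]),(800,400)))"
```

```text
(no output)
```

View pics/fit.png

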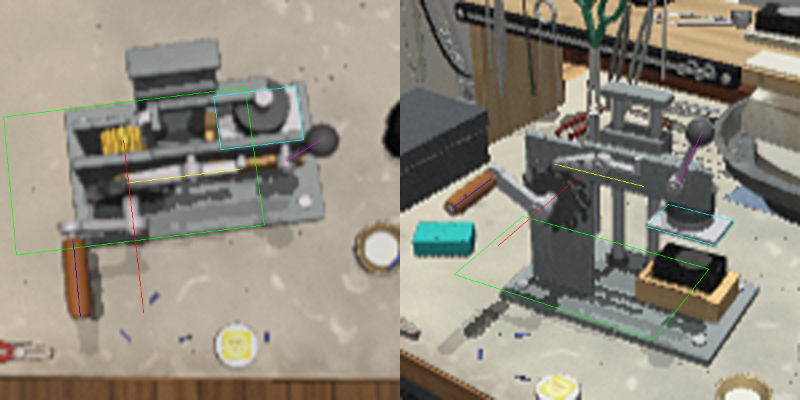

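```bash
python3 - <<'E'
from h import *
from scipy.spatial.transform import Rotation as Ro
R=Ro.from_quat([8.08322619e-01,5.88739438e-01,-4.80991684e-04,4.31934606e-04]).as_matrix();print(R.round(3))
a=np.arctan2(R[1,0],R[0,0]);print('tool x azimuth deg',np.degrees(a),'stand y az',90+np.degrees(.126))
X=np.concatenate([cloud(f)[1].reshape(-1,3) for f in("top0.npz","scene0.npz")]);X=X[np.isfinite(X[:,0])]
az=np.degrees(np.arctan2(X[:,1],X[:,0]));r=np.hypot(X[:,0],X[:,1])
print("max z by az (rows) and r")
for lo in range(-50,90,10):
    row=[]
    for rr in np.arange(.25,.95,.1):
        m=(az>=lo)&(az<lo+10)&(r>=rr)&(r<rr+.1); row.append(round(float(np.percentile(X[m,2],99.5)),2) if m.sum()>5 else None)
    print(lo,row)
s=np.load("stand.npy");c,sn=np.cos(s[2]),np.sin(s[2])
for n in("top0.npz","scene0.npz"):
    p,Y=cloud(n); d=Y-[s[0],s[1],0]; Q=np.stack([c*d[...,0]+sn*d[...,1],-sn*d[...,0]+c*d[...,1],d[...,2]],-1)
    m=(np.abs(Q[...,0]-15)<32)&(np.abs(Q[...,1]+130)<50)
    h,e=np.histogram(Q[m][:,2]*1 if False else Q[m][:,2],bins=np.arange(0,.26,.004))
    m=(np.abs(Q[...,0]-.015)<.032)&(np.abs(Q[...,1]+.130)<.05)
    h,e=np.histogram(Q[m][:,2],bins=np.arange(0,.26,.004)); print(n,[(round(a,3),b) for a,b in zip(e,h) if b>3])
E
```

```text
[[ 0.307  0.952 -0.   ]
 [ 0.952 -0.307 -0.001]
 [-0.001  0.    -1.   ]]
tool x azimuth deg 72.13522424565849 stand y az 97.21926821864837
max z by az (rows) and r
-50 [-0.6, -0.85, 0.01, 0.02, 0.02, 0.06, 0.15]
-40 [-0.53, 0.01, 0.02, 0.26, 0.27, 0.09, 0.23]
-30 [-0.46, 0.18, 0.18, 0.23, 0.24, 0.59, 0.58]
-20 [-0.39, 0.18, 0.18, 0.49, 0.57, 0.58, 0.27]
-10 [-0.25, 0.01, 0.03, 0.51, 0.6, 0.58, 0.36]
0 [-0.1, 0.01, 0.03, 0.09, 0.58, 0.31, 0.38]
10 [0.27, 0.42, 0.09, 0.09, 0.55, 0.5, 0.26]
20 [0.14, 0.49, 0.09, 0.09, 0.48, 0.49, 0.58]
30 [-0.85, 0.0, 0.0, -0.43, -0.49, -0.43, 0.25]
40 [-0.85, -0.85, -0.85, -0.43, -0.4, -0.41, None]
50 [-0.84, -0.85, -0.85, -0.85, -0.5, -0.44, 0.02]
60 [-0.84, -0.84, -0.84, -0.83, -0.84, 0.02, 0.02]
70 [-0.84, -0.83, -0.83, -0.84, -0.85, -0.68, -0.67]
80 [-0.84, -0.84, -0.85, -0.85, -0.85, -0.68, -0.68]
top0.npz [(np.float64(0.012), np.int64(5)), (np.float64(0.016), np.int64(6)), (np.float64(0.02), np.int64(9)), (np.float64(0.032), np.int64(4)), (np.float64(0.036), np.int64(33)), (np.float64(0.04), np.int64(63)), (np.float64(0.044), np.int64(8)), (np.fl
[... 1243 characters left out ...]
nt64(95)), (np.float64(0.064), np.int64(136)), (np.float64(0.1), np.int64(4)), (np.float64(0.104), np.int64(34)), (np.float64(0.108), np.int64(148)), (np.float64(0.112), np.int64(53)), (np.float64(0.12), np.int64(6)), (np.float64(0.124), np.int64(19)), (np.float64(0.128), np.int64(23)), (np.float64(0.132), np.int64(24)), (np.float64(0.136), np.int64(17)), (np.float64(0.14), np.int64(9)), (np.float64(0.148), np.int64(4)), (np.float64(0.172), np.int64(29)), (np.float64(0.176), np.int64(14)), (np.float64(0.18), np.int64(9)), (np.float64(0.184), np.int64(11)), (np.float64(0.188), np.int64(14)), (np.float64(0.228), np.int64(7)), (np.float64(0.232), np.int64(9)), (np.float64(0.236), np.int64(16))]
```

```bash
python3 - <<'E'
from h import *
for f in("top0.npz","scene0.npz"):
    p,X=cloud(f);X=X.reshape(-1,3);X=X[np.isfinite(X[:,0])]
    r=np.hypot(X[:,0],X[:,1])
    for za in np.arange(.1,.9,.05):
        m=(X[:,2]>za)&(X[:,2]<za+.05)&(r<.62)&(X[:,0]>.1)&(X[:,1]>0)
        if m.sum()>3: print(f,round(za,2),m.sum(),np.percentile(X[m],[5,50,95],axis=0).round(3).tolist())
    for za in np.arange(.3,1.2,.1):
        m=(X[:,2]>za)&(X[:,2]<za+.1)&(r<.95)&(r>.55)&(X[:,0]>.1)
        if m.sum()>3: print('LAMP',round(za,2),m.sum(),np.percentile(X[m],[1,50,99],axis=0).round(3).tolist())
E
python3 - <<'E'
from plant import robot
import cv2,numpy as np
p,d=robot.snapshot("wrist"); cv2.imwrite("pics/w0.png",cv2.resize(p[:,:,::-1],(800,600)))
E
```

```text
top0.npz 0.1 354 [[0.329, 0.093, 0.107], [0.364, 0.099, 0.136], [0.39, 0.135, 0.144]]
top0.npz 0.15 254 [[0.329, 0.086, 0.153], [0.347, 0.098, 0.167], [0.392, 0.129, 0.197]]
top0.npz 0.2 203 [[0.337, 0.094, 0.203], [0.374, 0.102, 0.221], [0.393, 0.113, 0.246]]
top0.npz 0.25 605 [[0.334, 0.094, 0.258], [0.376, 0.109, 0.28], [0.393, 0.137, 0.289]]
top0.npz 0.3 125 [[0.339, 0.11, 0.301], [0.344, 0.114, 0.319], [0.35, 0.118, 0.348]]
top0.npz 0.35 112 [[0.339, 0.117, 0.353], [0.345, 0.119, 0.376], [0.348, 0.122, 0.397]]
top0.npz 0.4 167 [[0.339, 0.122, 0.403], [0.343, 0.126, 0.428], [0.348, 0.131, 0.448]]
top0.npz 0.45 91 [[0.338, 0.131, 0.451], [0.342, 0.136, 0.458], [0.347, 0.141, 0.464]]
LAMP 0.3 1241 [[0.73, 0.071, 0.301], [0.871, 0.134, 0.342], [0.901, 0.262, 0.395]]
LAMP 0.4 2980 [[0.628, -0.203, 0.411], [0.648, -0.134, 0.478], [0.762, 0.232, 0.5]]
LAMP 0.5 9397 [[0.641, -0.308, 0.501], [0.691, -0.116, 0.537], [0.749, 0.131, 0.592]]
scene0.npz 0.1 426 [[0.324, 0.092, 0.105], [0.351, 0.097, 0.127], [0.388, 0.134, 0.147]]
scene0.npz 0.15 389 [[0.33, 0.092, 0.152], [0.371, 0.104, 0.173], [0.388, 0.134, 0.197]]
scene0.npz 0.2 377 [[0.332, 0.094, 0.202], [0.371, 0.106, 0.225], [0.389, 0.133, 0.247]]
scene0.npz 0.25 376 [[0.332, 0.094, 0.252], [0.371, 0.109, 0.271], [0.389, 0.135, 0.293]]
scene0.npz 0.3 84 [[0.336, 0.111, 0.301], [0.339, 0.115, 0.323], [0.346, 0.12, 0.347]]
scene0.npz 0.35 84 [[0.337, 0.116, 0.353], [0.339, 0.12, 0.375], [0.345, 0.126, 0.397]]
scene0.npz 0.4 91 [[0.336, 0.123, 0.404], [0.339, 0.128, 0.426], [0.344, 0.136, 0.448]]
scene0.npz 0.45 111 [[0.332, 0.136, 0.453], [0.337, 0.16, 0.472], [0.342, 0.183, 0.487]]
LAMP 0.3 1506 [[0.728, -0.085, 0.301], [0.868, 0.118, 0.339], [0.915, 0.458, 0.398]]
LAMP 0.4 2307 [[0.626, -0.204, 0.404], [0.68, -0.107, 0.471], [0.867, 0.462, 0.5]]
LAMP 0.5 4957 [[0.642, -0.393, 0.501], [0.735, -0.15, 0.542], [0.864, 0.455, 0.591]]
```

View pics/w0.png

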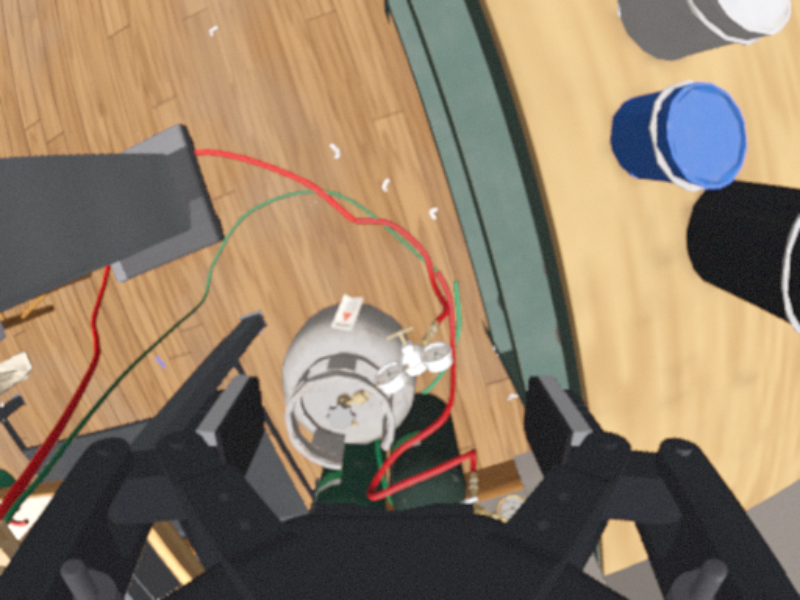

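```bash
python3 - <<'E'
from h import *
X=np.concatenate([cloud(f)[1].reshape(-1,3) for f in("top0.npz","scene0.npz")]);X=X[np.isfinite(X[:,0])]
for c in((.5495,-.38),(.447,-.151),(.447,-.25)):
    d=np.hypot(X[:,0]-c[0],X[:,1]-c[1])
    for za in np.arange(.2,.9,.1):
        m=(X[:,2]>za)&(X[:,2]<za+.1)
        if m.sum(): 
            i=np.where(m)[0][np.argsort(d[m])[5]]; print(c,round(za,1),d[i].round(3),X[i].round(3))
p,Y=cloud("scene0.npz")
m=(Y[...,2]>.38)&(Y[...,2]<.8)&(Y[...,0]<.95)
q=p.copy();q[m]=(255,0,0);cv2.imwrite("pics/lm.png",q[...,::-1])
E
```

```text
(0.5495, -0.38) 0.2 0.013 [ 0.545 -0.368  0.251]
(0.5495, -0.38) 0.3 0.272 [ 0.744 -0.19   0.302]
(0.5495, -0.38) 0.4 0.215 [ 0.722 -0.252  0.5  ]
(0.5495, -0.38) 0.5 0.202 [ 0.743 -0.322  0.525]
(0.447, -0.151) 0.2 0.094 [ 0.541 -0.154  0.201]
(0.447, -0.151) 0.3 0.28 [0.344 0.109 0.301]
(0.447, -0.151) 0.4 0.182 [ 0.626 -0.118  0.447]
(0.447, -0.151) 0.5 0.196 [ 0.639 -0.114  0.501]
(0.447, -0.25) 0.2 0.083 [ 0.53  -0.246  0.2  ]
(0.447, -0.25) 0.3 0.304 [ 0.745 -0.192  0.317]
(0.447, -0.25) 0.4 0.216 [ 0.636 -0.144  0.448]
(0.447, -0.25) 0.5 0.228 [ 0.643 -0.134  0.504]
```

View pics/lm.png

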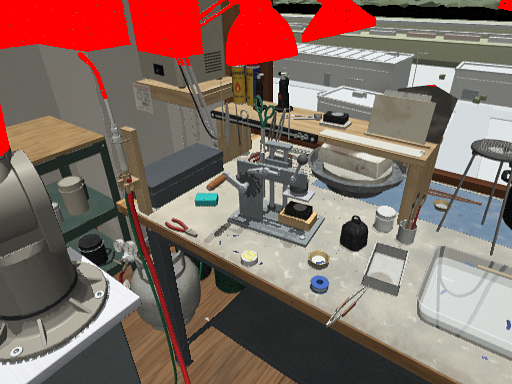

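Request:
servo_tool:
  moves:
    - [0,-1,1,-0.6,0,0,0.45]
    - [0,-1,1,-0.6,0,0,0.45]
    - [0,-1,1,-0.6,0,0,0.45]
    - [0,-1,1,-0.6,0,0,0.5]
    - [0,-1,1,-0.6,0,0,0.5]
    - [0,-0.5,1,-0.6,0,0,0.5]
    - [0,0,1,0,0,0,0.55]
    - [0,0,1,0,0,0,0.55]
    - [0,0,1,0,0,0,0.55]
    - [0,0,1,0,0,0,0.55]
    - [0,0,1,0,0,0,0.55]
    - [0,0,1,0,0,0,0.55]
  newtons: 30

```text
clock: 1.35
position: [0.4081, 0.3607, 0.2952]
tool_rot: [0.936, 0.351, -0.0, 0.0]
wrist_force: [0.0, -0.7, -0.3]
gripper_width: 0.0003
```

Request:
servo_tool:
  moves:
    - [0,-0.2,1,0,0,0,0.53]
    - [0,-0.2,1,0,0,0,0.53]
    - [0,-0.2,1,0,0,0,0.53]
    - [0,-0.2,1,0,0,0,0.54]
    - [0,0,1,0,0,0,0.54]
    - [0,0,1,0,0,0,0.54]
    - [0,0,1,0,0,0,0.54]
    - [0,0,1,0,0,0,0.54]
    - [0,0,1,0,0,0,0.54]
    - [0,0,1,0,0,0,0.54]
    - [0,0,1,0,0,0,0.54]
    - [0,0,1,0,0,0,0.54]

```text
clock: 2.55
position: [0.524, 0.0834, 0.2956]
tool_rot: [0.997, 0.078, -0.0, 0.0]
wrist_force: [0.4, 0.4, 0.7]
gripper_width: 0.0003
```

Request:
servo_tool:
  moves:
    - [0,0,1,0,0,0,0.54]
    - [0,0,1,0,0,0,0.54]
    - [0,0,1,0,0,0,0.54]
    - [0,0,1,0,0,0,0.54]
    - [0,0,1,0,0,0,0.54]
    - [0,0,1,0,0,0,0.54]
    - [0,0,1,0,0,0,0.54]
    - [0,0,1,0,0,0,0.54]
    - [0,0,1,0,0,0,0.54]
    - [0,0,1,0,0,0,0.54]
    - [0,0,1,0,0,0,0.54]
    - [0,0,1,0,0,0,0.54]

```text
clock: 3.75
position: [0.4933, -0.2111, 0.2956]
tool_rot: [0.979, -0.204, 0.0, 0.0]
wrist_force: [1.0, -0.3, -0.6]
gripper_width: -0.0002
```

Request:
servo_tool:
  moves:
    - [0,0.78,0.885,0,0,0,0]
    - [0,0.78,0.885,0,0,0,0]
    - [0,0.78,0.885,0,0,0,0]
    - [0,0.78,0.885,0,0,0,0]
    - [0,0.78,0.885,0,0,0,0]
    - [0,0.78,0.885,0,0,0,0]
    - [0,0.78,0.885,0,0,0,0]
    - [0,0,0,0,0,0,0.97]
    - [0,0,0,0,0,0,0.97]
    - [0,0,0,0,0,0,0.97]
    - [0,0,0,0,0,0,0.97]
    - [0,0,0,0,0,0,0.97]

```text
clock: 4.95
position: [0.5576, -0.4063, 0.2955]
tool_rot: [0.914, -0.405, -0.0, 0.0]
wrist_force: [0.2, -0.7, -0.3]
gripper_width: -0.0005
```

Request:
servo_tool:
  moves:
    - [0,0,0,0,0,0,1]
    - [0,0,0,0,0,0,1]
    - [0,0,0,0,0,0,1]
    - [0,0,0,0,0,0,1]
    - [0,0,0,0,0,0,1]
    - [0,0,0,0,0,0,1]
    - [0,0,0,0,0,0,1]
    - [0,0,0,0,0,0,0]
    - [0,0,0,0,0,0,0]

```text
clock: 5.85
position: [0.5579, -0.4059, 0.2955]
tool_rot: [0.752, -0.659, -0.0, 0.0]
wrist_force: [-0.3, -0.2, -0.3]
gripper_width: 0.0002
```

```bash
cat > st.py <<'E'
from plant import robot
import numpy as np
from fit import W
from scipy.spatial.transform import Rotation as Ro
def st():
    s=robot.state(); p=np.load("stand.npy"); R=Ro.from_quat(s['tool_rot']).as_matrix()
    c,n=np.cos(p[2]),np.sin(p[2]); d=s['position']-[p[0],p[1],0]
    print('t',s['clock'],'stand mm',(np.array([c*d[0]+n*d[1],-n*d[0]+c*d[1],d[2]])*1000).round(1),'w',round(s['gripper_width'],4))
    print('x-az',np.degrees(np.arctan2(R[1,0],R[0,0])).round(2),'z',R[:,2].round(3),'q',s['joints'].round(2))
    f=s['wrist_force'];print('F stand',np.round([c*f[0]+n*f[1],-n*f[0]+c*f[1],f[2]],2))
if __name__=="__main__": st()
E
python3 st.py
python3 - <<'E'
from plant import robot
import cv2,numpy as np
p,d=robot.snapshot("scene"); cv2.imwrite("pics/s1.png",cv2.resize(p[60:260,150:400,::-1],(750,600)))
E
```

```text
t 5.85 stand mm [ -46.9 -213.2  295.5] w 0.0002
x-az -82.42 z [-0. -0. -1.] q [-0.14  0.6   1.09  1.5  -0.53  1.37 -0.46]
F stand [-0.36 -0.19 -0.34]
```

View pics/s1.png

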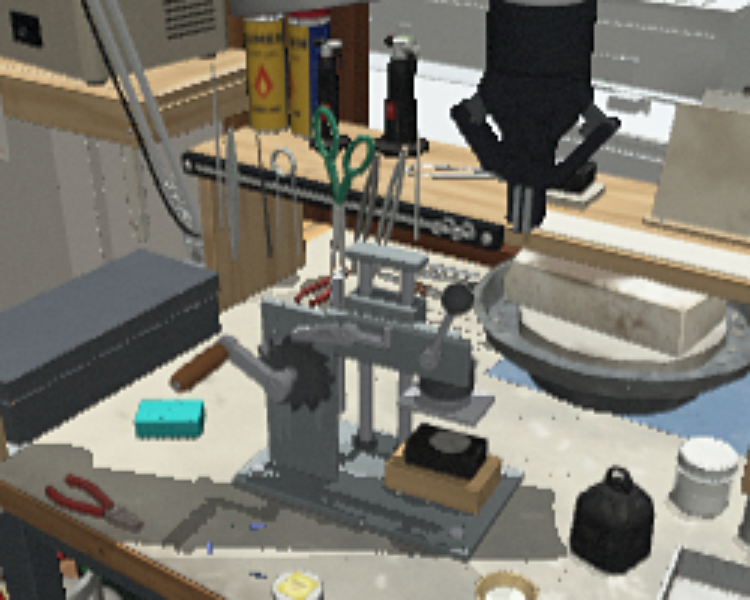

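Request:
servo_tool:
  moves:
    - [0,0,0.08,0.8,0,0,0]
    - [0,0,0,0.8,0,0,0]
    - [0,-0.2,0,0,0,0,0]
    - [0,-0.2,0,0,0,0,0]
    - [0,-0.2,0,0,0,0,0]
    - [0,-0.2,0,0,0,0,0]
    - [0,-0.2,0,0,0,0,0]
    - [0,-0.2,0,0,0,0,0]
    - [0,-0.2,0,0,0,0,0]
    - [0,-0.2,0,0,0,0,0]
    - [0,-0.2,0,0,0,0,0]
    - [0,-0.2,0,0,0,0,0]

```text
clock: 7.1
position: [0.5497, -0.3556, 0.2556]
tool_rot: [0.752, -0.659, -0.0, 0.0]
wrist_force: [-0.5, -0.7, 0.4]
gripper_width: 0.0002
```

Request:
servo_tool:
  moves:
    - [0,-0.2,0,0,0,0,0]
    - [0,-0.2,0,0,0,0,0]
    - [0,-0.2,0,0,0,0,0]
    - [0,0,0,0,0,0,0]

```text
clock: 7.5
position: [0.548, -0.3404, 0.2556]
tool_rot: [0.752, -0.659, -0.0, -0.0]
wrist_force: [-0.0, -1.0, 1.1]
gripper_width: -0.0001
```

```bash
python3 st.py
python3 - <<'E'
from plant import robot
import cv2,numpy as np
p,d=robot.snapshot("scene"); cv2.imwrite("pics/s2.png",cv2.resize(p[60:260,150:400,::-1],(750,600)))
E
```

```text
t 7.5 stand mm [ -48.5 -147.   255.6] w -0.0001
x-az -82.48 z [-0.  0. -1.] q [-0.3   0.56  1.12  1.66 -0.52  1.26 -0.51]
F stand [-0.14 -0.97  1.1 ]
```

View pics/s2.png

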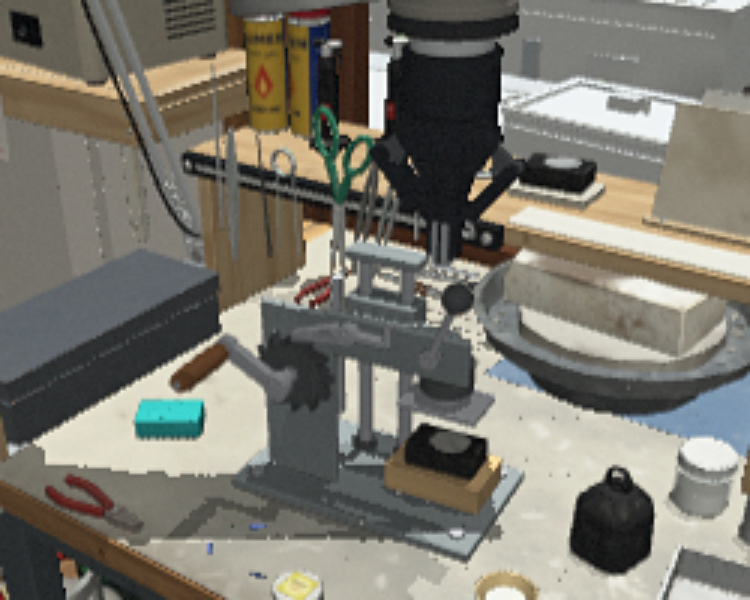

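```bash
python3 - <<'E'
from plant import robot
from h import *
s=robot.state()['position']
def f(P): 
    q=proj("scene0.npz",P); return (q-[150,60]+.5)*3
print('tip',f(s-[0,0,.011]),'tcp',f(s),'ball',f([.5495,-.3564,.252]))
p,d=robot.snapshot("scene"); np.savez("s2.npz",p=p,d=d,**robot.camera_model("scene"))
p2,d2=robot.snapshot("top"); np.savez("t2.npz",p=p2,d=d2,**robot.camera_model("top"))
_,X=cloud("s2.npz")
for u,v in((440,250),(435,240),(457,300)):
    a,b=150+u//3,60+v//3; print(X[b-1:b+2,a-1:a+2].reshape(-1,3).round(3)[[0,4,8]])
cv2.imwrite("pics/t2.png",cv2.resize(p2[100:290,180:433,::-1],(800,600)))
E
```

```text
tip [442.43333972 301.94190655] tcp [442.90577905 290.08263578] ball [459.89581606 298.01532961]
[[ 0.535 -0.341  0.299]
 [ 0.537 -0.343  0.296]
 [ 0.538 -0.345  0.293]]
[[ 0.536 -0.337  0.305]
 [ 0.538 -0.339  0.303]
 [ 0.537 -0.342  0.301]]
[[ 0.537 -0.358  0.257]
 [ 0.536 -0.362  0.256]
 [ 0.536 -0.365  0.254]]
```

View pics/t2.png

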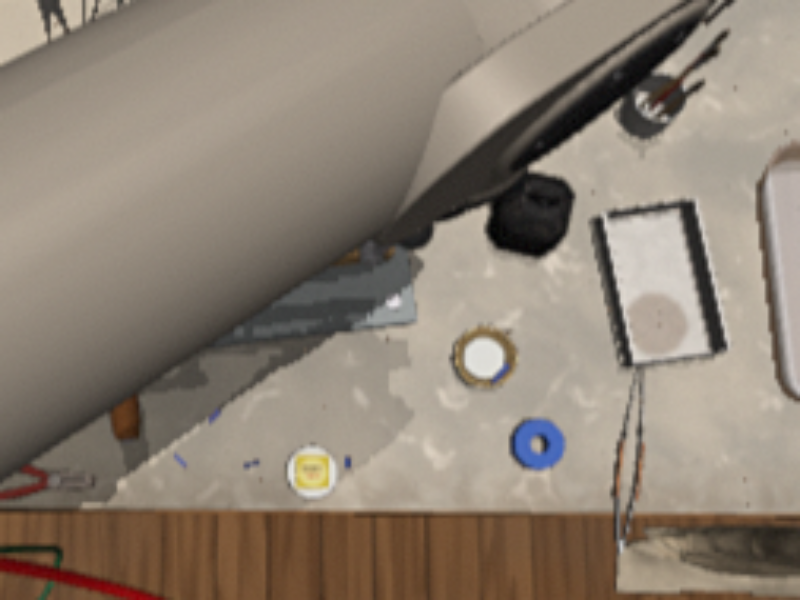

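```bash
python3 - <<'E'
from h import *
z=np.load("s2.npz");p=z['p']
_,X=cloud("s2.npz")
cv2.imwrite("pics/z2.png",cv2.resize(p[120:180,270:330,::-1],(600,600),interpolation=cv2.INTER_NEAREST))
for v in range(138,164,2): print(v,[tuple(X[v,u].round(3)) for u in(293,296,299)])
E
```

```text
138 [(np.float64(0.54), np.float64(-0.332), np.float64(0.305)), (np.float64(0.538), np.float64(-0.342), np.float64(0.308)), (np.float64(0.539), np.float64(-0.349), np.float64(0.31))]
140 [(np.float64(0.539), np.float64(-0.333), np.float64(0.301)), (np.float64(0.538), np.float64(-0.341), np.float64(0.303)), (np.float64(0.542), np.float64(-0.348), np.float64(0.303))]
142 [(np.float64(0.541), np.float64(-0.332), np.float64(0.294)), (np.float64(0.536), np.float64(-0.343), np.float64(0.299)), (np.float64(0.541), np.float64(-0.348), np.float64(0.298))]
144 [(np.float64(0.539), np.float64(-0.333), np.float64(0.29)), (np.float64(0.536), np.float64(-0.343), np.float64(0.294)), (np.float64(0.541), np.float64(-0.349), np.float64(0.293))]
146 [(np.float64(1.094), np.float64(0.002), np.float64(-0.001)), (np.float64(0.538), np.float64(-0.342), np.float64(0.287)), (np.float64(0.542), np.float64(-0.348), np.float64(0.288))]
148 [(np.float64(1.072), np.float64(-0.013), np.float64(0.001)), (np.float64(0.537), np.float64(-0.343), np.float64(0.282)), (np.float64(0.542), np.float64(-0.348), np.float64(0.
[... 602 characters left out ...]
059), np.float64(0.004)), (np.float64(1.015), np.float64(-0.062), np.float64(-0.002)), (np.float64(0.539), np.float64(-0.351), np.float64(0.262))]
158 [(np.float64(0.982), np.float64(-0.068), np.float64(0.004)), (np.float64(0.985), np.float64(-0.081), np.float64(0.006)), (np.float64(0.536), np.float64(-0.353), np.float64(0.259))]
160 [(np.float64(0.971), np.float64(-0.075), np.float64(0.0)), (np.float64(0.979), np.float64(-0.084), np.float64(-0.0)), (np.float64(0.535), np.float64(-0.354), np.float64(0.254))]
162 [(np.float64(0.962), np.float64(-0.081), np.float64(-0.003)), (np.float64(0.967), np.float64(-0.092), np.float64(-0.002)), (np.float64(0.535), np.float64(-0.354), np.float64(0.248))]
```

View pics/z2.png

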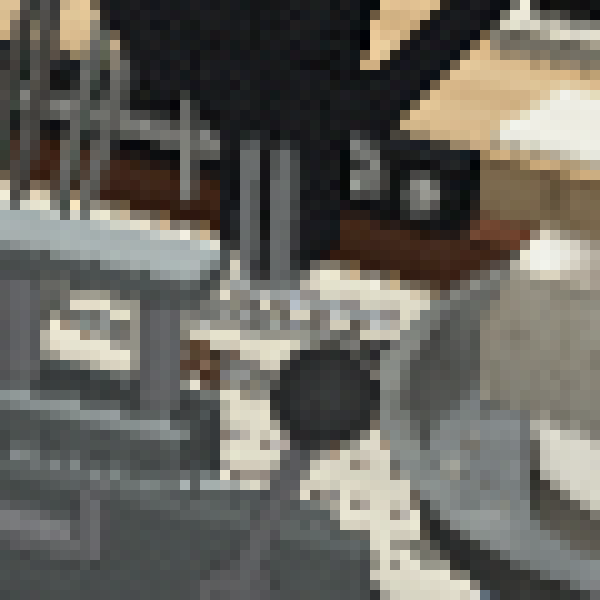

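Request:
servo_tool:
  moves:
    - [0,0.9,0,0,0,0,0]
    - [0,0.9,0,0,0,0,0]
    - [0,0.9,0,0,0,0,0]
    - [0,0,0,0.5,0,0,0]
    - [0,0,0,0,0,0,0]
    - [0,0,0,0,0,0,0]

```text
clock: 8.25
position: [0.5566, -0.4075, 0.2428]
tool_rot: [0.752, -0.659, -0.0, 0.0]
wrist_force: [0.3, 0.1, -0.3]
gripper_width: -0.0
```

```bash
python3 st.py; python3 - <<'E'
from plant import robot
from h import *
p,d=robot.snapshot("scene"); np.savez("s3.npz",p=p,d=d,**robot.camera_model("scene"))
cv2.imwrite("pics/z3.png",cv2.resize(p[120:180,280:340,::-1],(600,600),interpolation=cv2.INTER_NEAREST))
_,X=cloud("s3.npz")
m=(abs(X[...,0]-.557)<.03)&(abs(X[...,1]+.408)<.035)&(X[...,2]>.2)
q=X[m]; print(np.percentile(q[:,2],[0,1,2,5,10,50]), q[q[:,2]<np.percentile(q[:,2],5)].mean(0))
w,dw=robot.snapshot("wrist"); cv2.imwrite("pics/w3.png",w[...,::-1]); np.savez("w3.npz",p=w,d=dw); print(robot.camera_model("wrist"), dw[dw>0].min())
E
```

```text
t 8.25 stand mm [ -48.4 -214.7  242.8] w -0.0
x-az -82.5 z [-0.001  0.001 -1.   ] q [-0.13  0.63  1.06  1.56 -0.57  1.28 -0.43]
F stand [ 0.32  0.05 -0.34]
[0.26878147 0.27420078 0.27759131 0.28763968 0.30113219 0.36389775] [ 0.54828449 -0.41074687  0.27895706]
{'camera_matrix': array([[297.31863964,   0.        , 251.66565055],
       [  0.        , 297.31863964, 191.95544393],
       [  0.        ,   0.        ,   1.        ]]), 'R': array([[ 1.29884508e-01, -9.91528809e-01, -7.97804432e-04],
       [-9.50996671e-01, -1.24802656e-01,  2.82895086e-01],
       [-2.80598195e-01, -3.59849795e-02, -9.59150527e-01]]), 't': array([-0.47585868,  0.43064719,  0.55689615])} 0.05000082
```

View pics/z3.png

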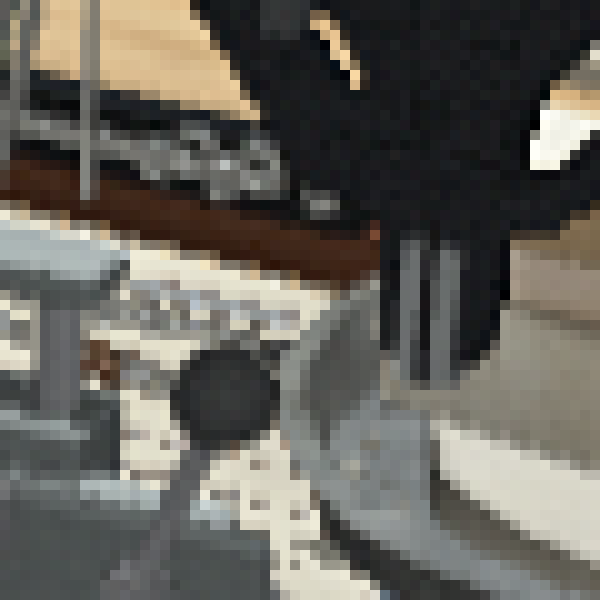

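View pics/w3.png

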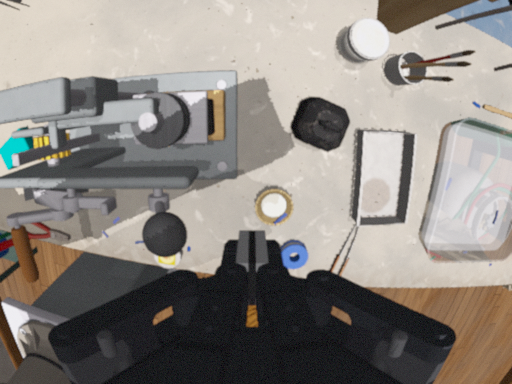

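```bash
python3 - <<'E'
from plant import robot
from h import *
cm=robot.camera_model("wrist");K,R,t=cm['camera_matrix'],cm['R'],cm['t']
z=np.load("w3.npz");d=z['d']
def ray(u,v):
    x,y=(u-K[0,2])/K[0,0],(v-K[1,2])/K[1,1];r=np.hypot(x,y);return np.array([x*np.tan(r)/r,y*np.tan(r)/r,1])
def w(u,v): return (ray(u,v)*d[v,u]-t)@R
def pj(P):
    c=R@P+t;rr=np.hypot(c[0],c[1]);th=np.arctan2(rr,c[2]);return K[0,2]+K[0,0]*th*c[0]/rr,K[1,2]+K[0,0]*th*c[1]/rr
print('cam',-R.T@t)
for n,(u,v) in dict(bench=(300,180),bench2=(330,230),ball=(165,234),finger=(252,245),fingertip=(262,240),headdisc=(170,125)).items(): print(n,w(u,v),d[v,u])
P=robot.state()['position']
print('tip.011',pj(P-[0,0,.011]),'tcp+.027',pj(P+[0,0,.027]),'ball',pj(np.array([.5495,-.3564,.252])))
cv2.imwrite("pics/w3z.png",cv2.resize(z['p'][200:290,140:340,::-1],(800,360)))
E
```

```text
cam [ 0.62761477 -0.39804178  0.41193962]
bench [ 0.5342917  -0.47992656  0.00141734] 0.42288557
bench2 [ 0.46233395 -0.54135899  0.00076408] 0.445914
ball [ 0.55384646 -0.35863869  0.26456804] 0.16063286
finger [ 0.56704073 -0.40603233  0.29022118] 0.1340308
fingertip [ 0.56786247 -0.41067038  0.28539701] 0.13859424
headdisc [ 0.60405379 -0.32857088  0.15547604] 0.25009844
tip.011 (np.float64(252.10889244848008), np.float64(219.07383926855036)) tcp+.027 (np.float64(252.15092329008309), np.float64(245.42521116490005)) ball (np.float64(166.82366359371755), np.float64(231.38356061647147))
```

View pics/w3z.png

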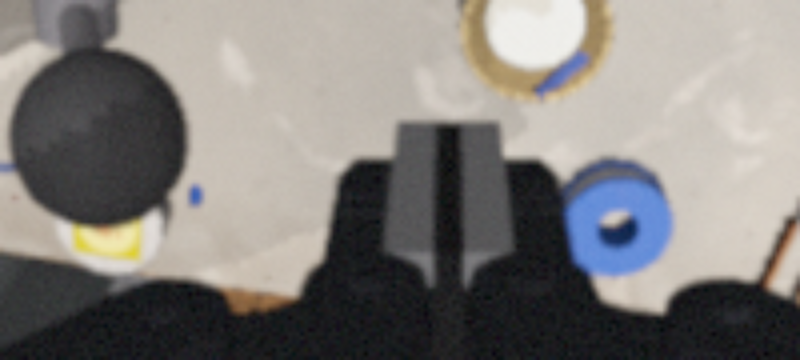

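```bash
python3 - <<'E'
from plant import robot
from h import *
cm=robot.camera_model("wrist");K,R,t=cm['camera_matrix'],cm['R'],cm['t']
d=np.load("w3.npz")['d']
def w(u,v):
    x,y=(u-K[0,2])/K[0,0],(v-K[1,2])/K[1,1];r=np.hypot(x,y);return (np.array([x*np.tan(r)/r,y*np.tan(r)/r,1])*d[v,u]-t)@R
P=robot.state()['position'];print(P)
for v in range(226,262,2): print(v,(w(244,v)-P).round(4),(w(260,v)-P).round(4))
E
```

```text
[ 0.55695078 -0.40744391  0.2434305 ]
226 [-0.1042 -0.0016 -0.2435] [-0.1008 -0.0253 -0.2428]
228 [-0.1072 -0.0019 -0.2429] [-0.1039 -0.0258 -0.2424]
230 [0.0098 0.0055 0.0304] [ 0.0106 -0.0026  0.0297]
232 [0.0096 0.0054 0.0323] [ 0.0108 -0.0025  0.0327]
234 [0.0098 0.0053 0.0352] [ 0.0107 -0.0025  0.0348]
236 [0.0098 0.0053 0.0374] [ 0.0108 -0.0024  0.0374]
238 [0.0099 0.0052 0.0399] [ 0.0106 -0.0024  0.0394]
240 [0.0098 0.0052 0.042 ] [ 0.0109 -0.0023  0.0423]
242 [0.0099 0.0051 0.0442] [ 0.0111 -0.0022  0.0448]
244 [0.0098 0.0051 0.0461] [ 0.0109 -0.0022  0.0465]
246 [0.0094 0.005  0.0474] [ 0.0104 -0.0022  0.0475]
248 [0.0099 0.005  0.0503] [ 0.0105 -0.0021  0.0497]
250 [0.0094 0.0049 0.0512] [ 0.0104 -0.0021  0.0514]
252 [0.0099 0.0049 0.054 ] [ 0.0109 -0.002   0.0544]
254 [0.0095 0.0048 0.0553] [ 0.0112 -0.0019  0.0566]
256 [0.0095 0.0048 0.0569] [ 0.011  -0.0019  0.0582]
258 [0.0097 0.0047 0.0592] [ 0.0109 -0.0018  0.0598]
260 [0.0102 0.0047 0.0616] [ 0.011  -0.0018  0.0615]
```

Request:
servo_tool:
  moves:
    - [0,0,0,0.55,0,0,0]
    - [0,0,0,0.5,0,0,0]
    - [0,-0.4,0,0,0,0,0]
    - [0,-0.2,0,0,0,0,0]
    - [0,-0.2,0,0,0,0,0]
    - [0,-0.2,0,0,0,0,0]
    - [0,-0.2,0,0,0,0,0]
    - [0,-0.2,0,0,0,0,0]
    - [0,-0.2,0,0,0,0,0]
    - [0,-0.2,0,0,0,0,0]
    - [0,-0.2,0,0,0,0,0]
    - [0,-0.2,0,0,0,0,0]

```text
clock: 9.55
position: [0.5494, -0.3531, 0.2168]
tool_rot: [0.752, -0.659, -0.0, 0.0]
wrist_force: [-0.1, -0.1, 0.4]
gripper_width: -0.0002
```

Request:
servo_tool:
  moves:
    - [0,-0.2,0,0,0,0,0]
    - [0,-0.2,0,0,0,0,0]
    - [0,0,0,0,0,0,0]
    - [0,0,0,0,0,0,0]

```text
clock: 9.95
position: [0.5483, -0.3435, 0.2169]
tool_rot: [0.752, -0.659, 0.0, -0.0]
wrist_force: [1.4, -0.4, -0.2]
gripper_width: 0.0001
```

```bash
python3 st.py; python3 - <<'E'
from plant import robot
from h import *
p,d=robot.snapshot("scene")
cv2.imwrite("pics/s4.png",cv2.resize(p[90:210,190:340,::-1],(750,600)))
E
```

```text
t 9.95 stand mm [ -48.7 -150.1  216.9] w 0.0001
x-az -82.5 z [ 0. -0. -1.] q [-0.27  0.59  1.09  1.7  -0.56  1.2  -0.48]
F stand [ 1.3  -0.57 -0.2 ]
```

View pics/s4.png

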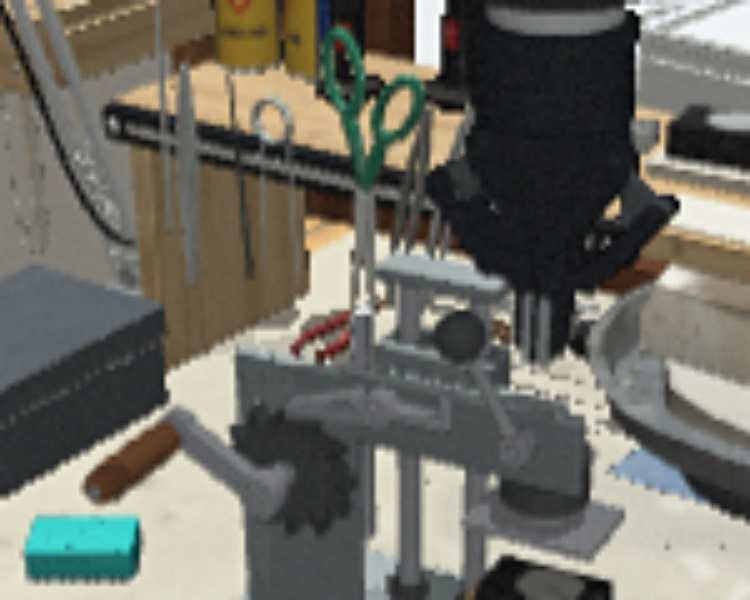

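Request:
servo_tool:
  moves:
    - [0,0.2,0,-1,0,0,0]
    - [0,0,0,-1,0,0,0]
    - [0.3,0,0.9,-0.5,0,0,0]
    - [0.7,-0.8,0.9,0,0,0,0]
    - [0.7,-0.9,0.9,0,0,0,0]
    - [0.7,-1,0.5,0,0,0,0]
    - [0.7,-1,0,0,0,0,0]
    - [0.7,-1,0,0,0,0,0]
    - [0.7,-1,0,0,0,0,0]
    - [0.7,-1,0,0,0,0,0]
    - [0.7,-1,0,0,0,0,0]
    - [0.7,-0.6,0,0,0,0,0]

```text
clock: 11.2
position: [0.4428, -0.1536, 0.2796]
tool_rot: [0.753, -0.658, -0.001, -0.002]
wrist_force: [0.4, -0.1, -0.2]
gripper_width: 0.0597
```

```bash
python3 st.py; python3 - <<'E'
from plant import robot
from h import *
p,d=robot.snapshot("scene"); np.savez("s5.npz",p=p,d=d,**robot.camera_model("scene"))
a=cv2.resize(p[90:210,190:340,::-1],(500,400))
p,d=robot.snapshot("wrist"); np.savez("w5.npz",p=p,d=d,**robot.camera_model("wrist"))
cv2.imwrite("pics/s5.png",a);cv2.imwrite("pics/w5.png",p[...,::-1])
E
```

```text
t 11.2 stand mm [-129.4   51.5  279.6] w 0.0597
x-az -82.36 z [ 0.001  0.004 -1.   ] q [-1.08 -0.12  1.23  2.    0.12  1.19 -1.33]
F stand [ 0.41 -0.2  -0.18]
```

View pics/s5.png

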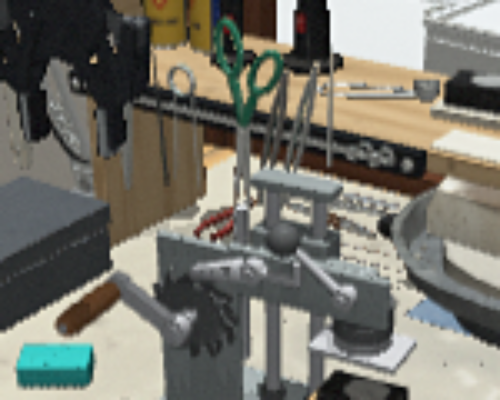

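View pics/w5.png

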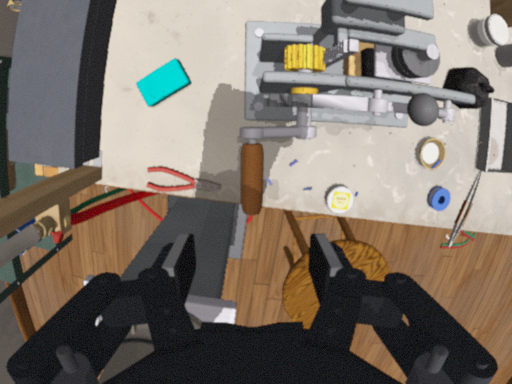

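```bash
python3 - <<'E'
from h import *
z=np.load("w5.npz");K,R,t,d,p=z['camera_matrix'],z['R'],z['t'],z['d'],z['p']
v,u=np.mgrid[:384,:512];x,y=(u-K[0,2])/K[0,0],(v-K[1,2])/K[1,1];r=np.hypot(x,y)+1e-9
c=np.stack([x*np.tan(r)/r*d,y*np.tan(r)/r*d,d],-1);X=(c-t)@R
s=np.load("stand.npy");cc,n=np.cos(s[2]),np.sin(s[2]);D=X-[s[0],s[1],0]
Q=np.stack([cc*D[...,0]+n*D[...,1],-n*D[...,0]+cc*D[...,1],D[...,2]],-1)*1000
h=cv2.cvtColor(p,cv2.COLOR_RGB2HSV)
m=(u>235)&(u<270)&(v>135)&(v<220)&(h[...,0]<14)&(h[...,1]>120)&(Q[...,2]>120)
q=Q[m];print(m.sum(),np.percentile(q,[1,50,99],axis=0).round(1))
for a in(-155,-140,-125,-110,-98):
    k=abs(q[:,0]-a)<5
    if k.sum()>3: print(a,np.percentile(q[k],[2,50,98],axis=0).round(1)[:,1:].tolist())
# fingers/pads
m=(v>225)&(v<300)&(u>150)&(u<360)&(d>0)&(d<.2)
for lo,hi in((150,200),(300,350)):
    for vv in(240,250,260,270,280,290):
        k=[(Q[vv,uu]-[-129.4,51.5,279.6]).round(1) for uu in range(lo,hi) if 0<d[vv,uu]<.2]
        if k:
            k=np.array(k);print(vv,k[0],k[-1])
E
```

```text
815 [[-160.1   43.1  171.4]
 [-127.6   53.1  177. ]
 [ -92.6   62.9  179.9]]
-155 [[44.3, 172.0], [53.1, 176.8], [61.0, 179.7]]
-140 [[43.5, 171.9], [52.3, 177.7], [62.9, 179.8]]
-125 [[43.8, 171.9], [53.3, 177.4], [62.9, 179.7]]
-110 [[43.1, 172.0], [51.6, 177.6], [62.9, 179.7]]
-98 [[43.4, 171.8], [53.5, 176.6], [61.9, 179.3]]
240 [10.1 36.6 43.4] [ 5.3 30.6 32.8]
250 [ 5.6 44.  45.8] [-1.7 30.4 30.5]
260 [ 5.8 43.4 56. ] [-7.  30.6 32. ]
270 [12.7 38.9 75.8] [-11.8  30.5  34.4]
280 [11.7 37.4 81.1] [-11.1  30.1  45.3]
290 [11.2 35.7 86.7] [-11.8  30.2  53. ]
240 [  5.7 -29.3  32.4] [ 10.4 -36.   42.5]
250 [ -0.7 -29.6  31.2] [  6.4 -42.7  45.6]
260 [ -5.9 -29.2  32.7] [  6.8 -42.6  56.3]
270 [-11.5 -29.5  33.7] [ 13.  -36.6  74.8]
280 [ -9.4 -29.2  46.8] [ 11.6 -35.4  79.6]
290 [-10.7 -29.6  53.7] [ 11.4 -33.7  85.7]
```

Request:
servo_tool:
  moves:
    - [0.7,-0.05,0,0.8,0,0,0]
    - [0.7,0,0,0.8,0,0,0]
    - [0.7,0,0,0.8,0,0,0]
    - [0.7,0,0,0.8,0,0,0]
    - [0.7,0,0,0.8,0,0,0]
    - [0.7,0,0,0.8,0,0,0]
    - [0.7,0,0,0.8,0,0,0]
    - [0.7,0,0,0.4,0,0,0]
    - [0.7,0,0,0.4,0,0,0]
    - [0.7,0,0,0,0,0,0]
    - [0.7,0,0,0,0,0,0]

```text
clock: 12.4
position: [0.4424, -0.1547, 0.1199]
tool_rot: [0.752, -0.66, -0.0, 0.0]
wrist_force: [0.3, 0.1, 0.2]
gripper_width: 0.0596
```

```bash
python3 st.py; python3 - <<'E'
from plant import robot
from h import *
p,d=robot.snapshot("scene")
cv2.imwrite("pics/s6.png",cv2.resize(p[90:210,170:320,::-1],(500,400)))
p,d=robot.snapshot("wrist")
cv2.imwrite("pics/w6.png",p[...,::-1])
E
```

```text
t 12.4 stand mm [-129.9   50.5  119.9] w 0.0596
x-az -82.55 z [-0.001  0.    -1.   ] q [-0.69  0.35  1.07  2.18 -0.41  0.84 -0.8 ]
F stand [0.3  0.09 0.16]
```

View pics/s6.png

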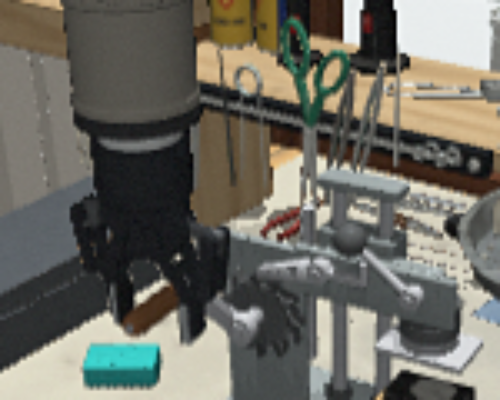

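View pics/w6.png

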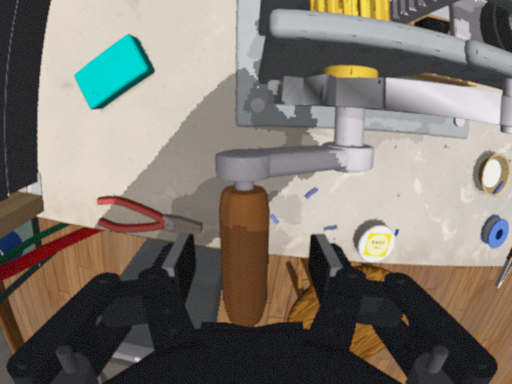

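Request:
servo_tool:
  moves:
    - [0.7,-0.1,0,0,0,0,0]
    - [0,0,0,0,0,0,0]
    - [0,0,0,0,0,0,0]
    - [0,0,0,0,0,0,0]
    - [0,0,0,0,0,0,0]
    - [0,0,0,0,0,0,0]
    - [0,0,0,0,0,0,0]
    - [0,0,0,0,0,0,0]
  newtons: 45

```text
clock: 13.3
position: [0.4418, -0.1512, 0.1195]
tool_rot: [0.752, -0.659, -0.001, -0.0]
wrist_force: [-2.3, 7.1, 4.2]
gripper_width: 0.0208
```

```bash
python3 st.py
```

```text
t 13.3 stand mm [-130.1   54.   119.5] w 0.0208
x-az -82.5 z [-0.001  0.001 -1.   ] q [-0.7   0.34  1.08  2.18 -0.41  0.83 -0.8 ]
F stand [-1.39  7.29  4.17]
```

Request:
servo_tool:
  moves:
    - [0,-0.034,0,0.076,0,0,0]
    - [0,-0.034,0,0.076,0,0,0]
    - [0,-0.03,0,0.078,0,0,0]
    - [0,-0.03,0,0.078,0,0,0]
    - [0,-0.026,0,0.08,0,0,0]
    - [0,-0.026,0,0.08,0,0,0]
    - [0,-0.018,0,0.082,0,0,0]
    - [0,-0.018,0,0.082,0,0,0]
    - [0,0,0,0,0,0,0]
    - [0,0,0,0,0,0,0]

```text
clock: 14.3
position: [0.4411, -0.1457, 0.1037]
tool_rot: [0.752, -0.659, -0.001, -0.0]
wrist_force: [-1.9, 7.1, 6.2]
gripper_width: 0.0206
```

```bash
python3 st.py; python3 - <<'E'
from plant import robot
from h import *
p,d=robot.snapshot("scene")
cv2.imwrite("pics/s7.png",cv2.resize(p[110:200,210:310,::-1],(600,540),interpolation=cv2.INTER_CUBIC))
E
```

```text
t 14.3 stand mm [-130.1   59.6  103.7] w 0.0206
x-az -82.49 z [-0.001  0.002 -1.   ] q [-0.68  0.37  1.04  2.2  -0.45  0.8  -0.78]
F stand [-1.    7.28  6.18]
```

View pics/s7.png

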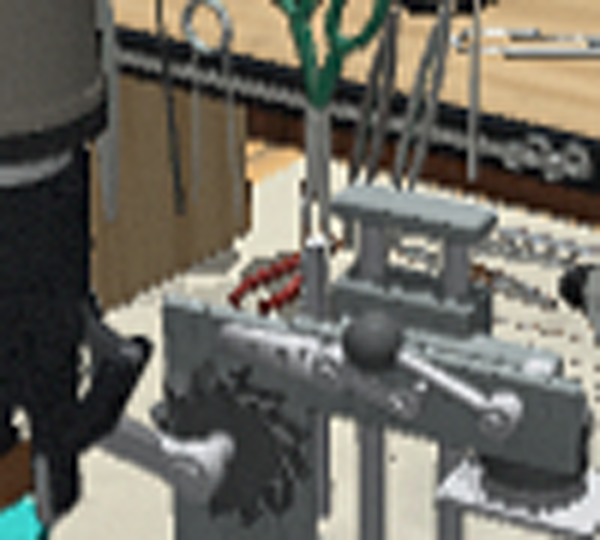

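```bash
python3 - <<'E'
import numpy as np
th=np.concatenate([[1.38,1.36,1.32],np.arange(1.27,-0.6,-.05)])
for a,b in zip(th[:-1],th[1:]):
    print(round(b,2),'x',round(-60*(np.sin(b)-np.sin(a))/25,3),'z',round(-60*(np.cos(b)-np.cos(a))/25,3))
E
```

```text
1.36 x 0.01 z -0.047
1.32 x 0.022 z -0.093
1.27 x 0.033 z -0.115
1.22 x 0.038 z -0.114
1.17 x 0.044 z -0.112
1.12 x 0.05 z -0.109
1.07 x 0.055 z -0.107
1.02 x 0.06 z -0.104
0.97 x 0.065 z -0.101
0.92 x 0.07 z -0.097
0.87 x 0.075 z -0.094
0.82 x 0.08 z -0.09
0.77 x 0.084 z -0.086
0.72 x 0.088 z -0.081
0.67 x 0.092 z -0.077
0.62 x 0.096 z -0.072
0.57 x 0.099 z -0.067
0.52 x 0.103 z -0.062
0.47 x 0.106 z -0.057
0.42 x 0.108 z -0.052
0.37 x 0.111 z -0.046
0.32 x 0.113 z -0.041
0.27 x 0.115 z -0.035
0.22 x 0.116 z -0.029
0.17 x 0.118 z -0.023
0.12 x 0.119 z -0.017
0.07 x 0.119 z -0.011
0.02 x 0.12 z -0.005
-0.03 x 0.12 z 0.001
-0.08 x 0.12 z 0.007
-0.13 x 0.119 z 0.013
-0.18 x 0.119 z 0.019
-0.23 x 0.117 z 0.024
-0.28 x 0.116 z 0.03
-0.33 x 0.114 z 0.036
-0.38 x 0.113 z 0.042
-0.43 x 0.11 z 0.047
-0.48 x 0.108 z 0.053
-0.53 x 0.105 z 0.058
-0.58 x 0.102 z 0.063
```

Request:
servo_tool:
  moves:
    - [0,0.01,0,-0.047,0,0,0]
    - [0,0.022,0,-0.093,0,0,0]
    - [0,0.033,0,-0.115,0,0,0]
    - [0,0.038,0,-0.114,0,0,0]
    - [0,0.044,0,-0.112,0,0,0]
    - [0,0.05,0,-0.109,0,0,0]
    - [0,0.055,0,-0.107,0,0,0]
    - [0,0.06,0,-0.104,0,0,0]
    - [0,0.065,0,-0.101,0,0,0]
    - [0,0.07,0,-0.097,0,0,0]
    - [0,0.075,0,-0.094,0,0,0]
    - [0,0.08,0,-0.09,0,0,0]

```text
clock: 15.55
position: [0.4431, -0.1615, 0.1335]
tool_rot: [0.752, -0.659, -0.001, 0.0]
wrist_force: [-3.4, 1.5, 9.1]
gripper_width: 0.0206
```

```bash
python3 st.py; python3 - <<'E'
from plant import robot
from h import *
p,d=robot.snapshot("scene")
cv2.imwrite("pics/s8.png",cv2.resize(p[110:230,210:330,::-1],(600,600),interpolation=cv2.INTER_CUBIC))
E
```

```text
t 15.55 stand mm [-130.1   43.7  133.5] w 0.0206
x-az -82.52 z [-0.001  0.001 -1.   ] q [-0.7   0.33  1.1   2.16 -0.39  0.87 -0.8 ]
F stand [-3.15  1.92  9.06]
```

View pics/s8.png

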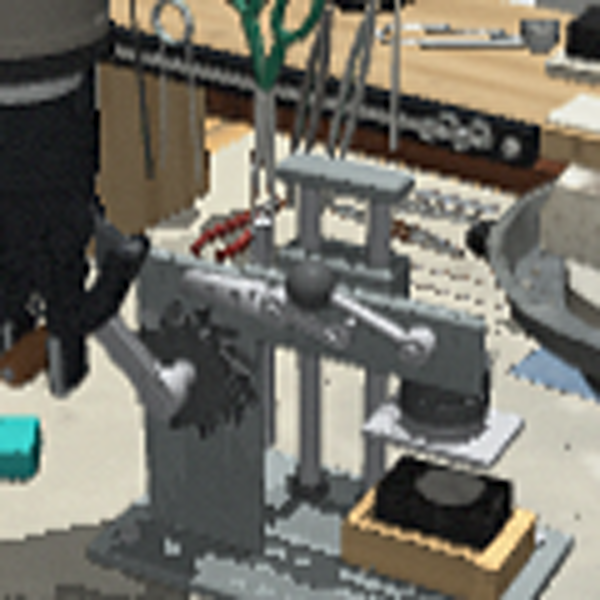

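Request:
servo_tool:
  moves:
    - [0,0.084,0,-0.086,0,0,0]
    - [0,0.088,0,-0.081,0,0,0]
    - [0,0.092,0,-0.077,0,0,0]
    - [0,0.096,0,-0.072,0,0,0]
    - [0,0.099,0,-0.067,0,0,0]
    - [0,0.103,0,-0.062,0,0,0]
    - [0,0.106,0,-0.057,0,0,0]
    - [0,0.108,0,-0.052,0,0,0]
    - [0,0.111,0,-0.046,0,0,0]
    - [0,0.113,0,-0.041,0,0,0]
    - [0,0.115,0,-0.035,0,0,0]
    - [0,0.116,0,-0.029,0,0,0]

```text
clock: 16.8
position: [0.4472, -0.1928, 0.1509]
tool_rot: [0.752, -0.66, 0.0, 0.0]
wrist_force: [1.7, -7.5, -4.2]
gripper_width: 0.0208
```

```bash
python3 st.py; python3 - <<'E'
from plant import robot
from h import *
p,d=robot.snapshot("scene"); np.savez("s9.npz",p=p,d=d,**robot.camera_model("scene"))
cv2.imwrite("pics/s9.png",cv2.resize(p[150:230,250:330,::-1],(600,600),interpolation=cv2.INTER_CUBIC))
_,X=cloud("s9.npz"); s=np.load("stand.npy");c,n=np.cos(s[2]),np.sin(s[2]);D=X-[s[0],s[1],0]
Q=np.stack([c*D[...,0]+n*D[...,1],-n*D[...,0]+c*D[...,1],D[...,2]],-1)*1000
m=(abs(Q[...,0]-15)<27)&(abs(Q[...,1]+130)<42)
h,e=np.histogram(Q[m][:,2],bins=np.arange(28,130,2));print([(int(a),int(b)) for a,b in zip(e,h) if b>3])
E
```

```text
t 16.8 stand mm [-129.9   12.1  150.9] w 0.0208
x-az -82.55 z [-0.001 -0.001 -1.   ] q [-0.64  0.33  1.11  2.12 -0.37  0.91 -0.76]
F stand [ 0.77 -7.65 -4.2 ]
[(36, 18), (38, 31), (40, 11), (42, 9), (44, 14), (46, 14), (48, 13), (50, 12), (52, 13), (54, 11), (56, 13), (58, 14), (60, 15), (62, 50), (64, 89), (66, 11), (86, 6), (90, 15), (92, 95), (94, 62), (106, 8), (108, 8), (110, 10), (112, 9), (114, 10), (116, 12), (118, 11), (120, 10), (122, 5), (124, 10), (126, 7)]
```

View pics/s9.png

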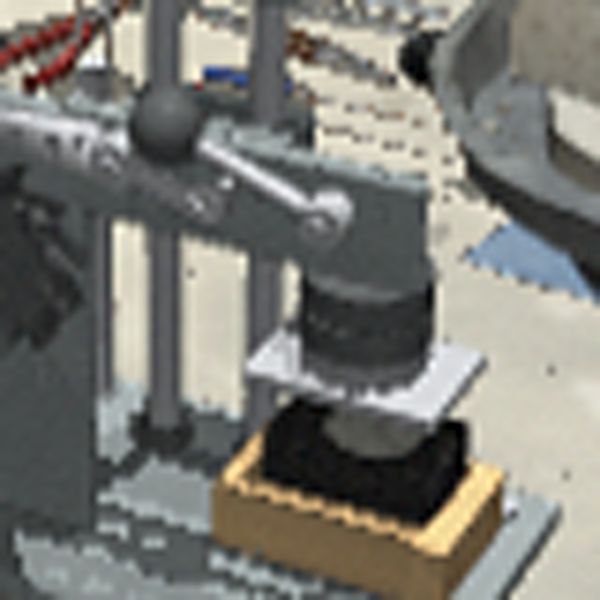

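Request:
servo_tool:
  moves:
    - [0,0.118,0,-0.023,0,0,0]
    - [0,0.119,0,-0.017,0,0,0]
    - [0,0.119,0,-0.011,0,0,0]
    - [0,0.12,0,-0.005,0,0,0]
    - [0,0.12,0,0.001,0,0,0]
    - [0,0.12,0,0.007,0,0,0]
    - [0,0.119,0,0.013,0,0,0]
    - [0,0.119,0,0.019,0,0,0]
    - [0,0.117,0,0.024,0,0,0]
    - [0,0.116,0,0.03,0,0,0]
    - [0,0.114,0,0.036,0,0,0]
    - [0,0.06,0,0.022,0,0,0]

```text
clock: 18.05
position: [0.4513, -0.2255, 0.148]
tool_rot: [0.752, -0.659, -0.001, 0.0]
wrist_force: [3.2, 0.0, -15.9]
gripper_width: 0.0204
```

```bash
cat > gap.py <<'E'
from plant import robot
from h import *
import sys
from st import st
st()
k=sys.argv[1]
p,d=robot.snapshot("scene"); np.savez(k+".npz",p=p,d=d,**robot.camera_model("scene"))
cv2.imwrite(f"pics/{k}.png",cv2.resize(p[150:230,250:330,::-1],(600,600),interpolation=cv2.INTER_CUBIC))
_,X=cloud(k+".npz"); s=np.load("stand.npy");c,n=np.cos(s[2]),np.sin(s[2]);D=X-[s[0],s[1],0]
Q=np.stack([c*D[...,0]+n*D[...,1],-n*D[...,0]+c*D[...,1],D[...,2]],-1)*1000
m=(abs(Q[...,0]-15)<27)&(abs(Q[...,1]+130)<42)
h,e=np.histogram(Q[m][:,2],bins=np.arange(50,100,1));print([(int(a),int(b)) for a,b in zip(e,h) if b>9])
E
python3 gap.py s10
```

```text
t 18.05 stand mm [-130.   -20.9  148. ] w 0.0204
x-az -82.52 z [-0.002  0.001 -1.   ] q [-0.53  0.37  1.07  2.08 -0.41  0.92 -0.68]
F stand [  3.22  -0.37 -15.87]
[(51, 11), (54, 10), (62, 12), (63, 18), (64, 28), (65, 18), (80, 12), (81, 47), (82, 60), (83, 38)]
```

Request:
servo_tool:
  moves:
    - [0,0.086,0,0.044,0,0,0]
    - [0,0.084,0,0.048,0,0,0]
    - [0,0.083,0,0.051,0,0,0]
    - [0,0.081,0,0.055,0,0,0]
    - [0,0.079,0,0.058,0,0,0]
    - [0,0.077,0,0.061,0,0,0]
    - [0,0.058,0,0.046,0,0,0]
    - [0,0,0,0,0,0,0]

```text
clock: 18.9
position: [0.4533, -0.2402, 0.1394]
tool_rot: [0.751, -0.66, -0.0, 0.0]
wrist_force: [-2.9, -5.6, -6.2]
gripper_width: 0.0208
```

```bash
python3 gap.py s11
```

```text
t 18.9 stand mm [-129.9  -35.7  139.4] w 0.0208
x-az -82.56 z [-0.001 -0.    -1.   ] q [-0.47  0.39  1.04  2.07 -0.43  0.91 -0.63]
F stand [-3.61 -5.16 -6.23]
[(58, 10), (61, 12), (63, 11), (64, 11), (75, 32), (76, 60), (77, 47), (78, 13)]
```

View pics/s11.png

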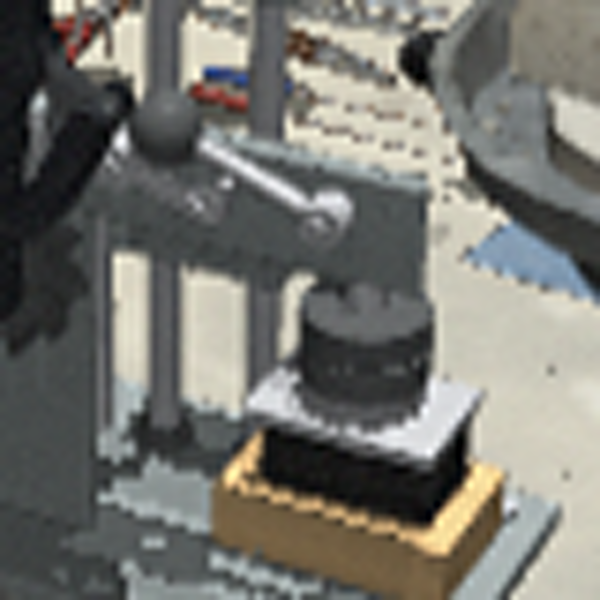

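Request:
servo_tool:
  moves:
    - [0,0.037,0,0.03,0,0,0]
    - [0,0.037,0,0.03,0,0,0]
    - [0,0.036,0,0.031,0,0,0]
    - [0,0.036,0,0.032,0,0,0]
    - [0,0.018,0,0.016,0,0,0]
    - [0,0,0,0,0,0,0]

```text
clock: 19.55
position: [0.4537, -0.2442, 0.136]
tool_rot: [0.752, -0.66, -0.0, 0.0]
wrist_force: [-3.5, -5.7, -5.6]
gripper_width: 0.0209
```

```bash
python3 gap.py s12
```

```text
t 19.55 stand mm [-129.9  -39.7  136. ] w 0.0209
x-az -82.56 z [-0.001 -0.    -1.   ] q [-0.45  0.4   1.03  2.07 -0.44  0.91 -0.62]
F stand [-4.15 -5.18 -5.6 ]
[(62, 10), (63, 10), (73, 21), (74, 55), (75, 45), (76, 22)]
```

Request:
servo_tool:
  moves:
    - [0,0.0176,0,0.016,0,0,0]
    - [0,0.0176,0,0.016,0,0,0]
    - [0,0.0176,0,0.0162,0,0,0]
    - [0,0.0175,0,0.0163,0,0,0]
    - [0,0,0,0,0,0,0]

```text
clock: 20.1
position: [0.454, -0.2458, 0.1343]
tool_rot: [0.752, -0.66, -0.0, 0.0]
wrist_force: [-3.1, -4.3, -6.9]
gripper_width: 0.0207
```

Request:
servo_tool:
  moves:
    - [0,0.009,0,0.0085,0,0,0]
    - [0,0.009,0,0.0085,0,0,0]
    - [0,0.009,0,0.0085,0,0,0]
    - [0,0.009,0,0.0085,0,0,0]
    - [0,0,0,0,0,0,0]

```text
clock: 20.6
position: [0.4541, -0.2467, 0.1335]
tool_rot: [0.752, -0.66, -0.0, 0.0]
wrist_force: [-3.7, -5.0, -5.4]
gripper_width: 0.0205
```

```bash
python3 gap.py s13
```

```text
t 20.6 stand mm [-129.9  -42.2  133.5] w 0.0205
x-az -82.56 z [-0.001 -0.    -1.   ] q [-0.44  0.41  1.02  2.07 -0.45  0.9  -0.61]
F stand [-4.28 -4.52 -5.43]
[(53, 10), (60, 12), (72, 40), (73, 55), (74, 41), (75, 18)]
```

Request:
servo_tool:
  moves:
    - [0,0.01,0,0.0103,0,0,0]
    - [0,0.01,0,0.0103,0,0,0]
    - [0,0.01,0,0.0103,0,0,0]
    - [0,0.01,0,0.0103,0,0,0]
    - [0,0,0,0,0,0,0]

```text
clock: 21.15
position: [0.4542, -0.2477, 0.1325]
tool_rot: [0.752, -0.66, -0.0, 0.0]
wrist_force: [-3.5, -3.6, -6.1]
gripper_width: 0.0206
```

Request:
servo_tool:
  moves:
    - [0,0.01,0,0.0105,0,0,0]
    - [0,0.01,0,0.0105,0,0,0]
    - [0,0,0,0,0,0,0]

```text
clock: 21.45
position: [0.4543, -0.2481, 0.1319]
tool_rot: [0.752, -0.66, -0.0, 0.0]
wrist_force: [-3.3, -4.4, -6.9]
gripper_width: 0.0203
```

```bash
python3 st.py
```

```text
t 21.45 stand mm [-129.9  -43.7  131.9] w 0.0203
x-az -82.55 z [-0.001 -0.    -1.   ] q [-0.43  0.41  1.02  2.07 -0.45  0.9  -0.6 ]
F stand [-3.82 -3.97 -6.89]
```

Request:
servo_tool:
  moves:
    - [0,0.0098,0,0.0107,0,0,0]
    - [0,0.0098,0,0.0107,0,0,0]
    - [0,0.0098,0,0.0107,0,0,0]
    - [0,0,0,0,0,0,0]

```text
clock: 21.85
position: [0.4543, -0.2488, 0.1311]
tool_rot: [0.752, -0.66, -0.0, 0.0]
wrist_force: [-3.4, -3.8, -6.5]
gripper_width: 0.0205
```

```bash
python3 gap.py s14
```

```text
t 21.85 stand mm [-129.9  -44.4  131.1] w 0.0205
x-az -82.55 z [-0.001 -0.    -1.   ] q [-0.43  0.42  1.02  2.07 -0.45  0.9  -0.6 ]
F stand [-3.85 -3.32 -6.55]
[(51, 10), (61, 10), (70, 13), (71, 26), (72, 63), (73, 44), (74, 20)]
```

View pics/s14.png

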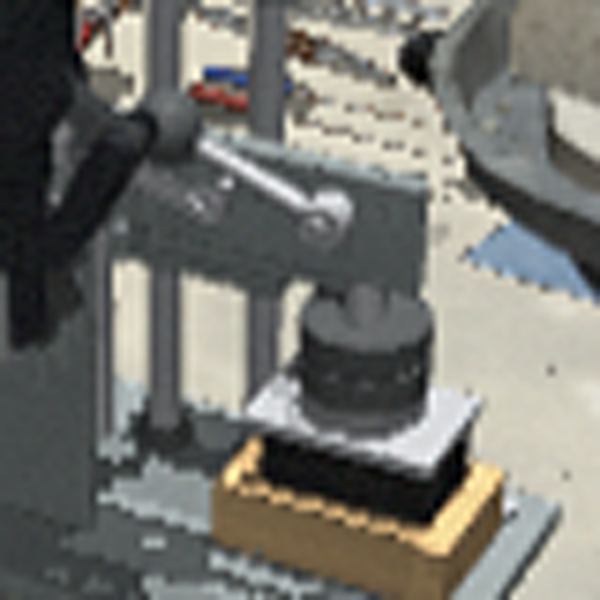

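Request:
servo_tool:
  moves:
    - [0,0.0095,0,0.011,0,0,0]
    - [0,0.0095,0,0.011,0,0,0]
    - [0,0.0095,0,0.011,0,0,0]
    - [0,0,0,0,0,0,0]

```text
clock: 22.3
position: [0.4544, -0.2495, 0.1303]
tool_rot: [0.752, -0.66, -0.0, 0.0]
wrist_force: [-3.1, -4.1, -4.6]
gripper_width: 0.0208
```

```bash
python3 st.py
```

```text
t 22.3 stand mm [-129.9  -45.1  130.3] w 0.0208
x-az -82.55 z [-0.001 -0.    -1.   ] q [-0.43  0.42  1.02  2.07 -0.45  0.9  -0.6 ]
F stand [-3.64 -3.69 -4.61]
```

Request:
servo_tool:
  moves:
    - [0,0.0095,0,0.011,0,0,0]
    - [0,0.0095,0,0.011,0,0,0]
    - [0,0,0,0,0,0,0]

```text
clock: 22.6
position: [0.4545, -0.2499, 0.1298]
tool_rot: [0.752, -0.66, -0.0, 0.0]
wrist_force: [-5.5, -3.0, -2.7]
gripper_width: 0.0207
```

```bash
python3 st.py
```

```text
t 22.6 stand mm [-129.9  -45.5  129.8] w 0.0207
x-az -82.54 z [-0.001  0.    -1.   ] q [-0.43  0.42  1.01  2.07 -0.46  0.9  -0.6 ]
F stand [-5.86 -2.28 -2.74]
```

Request:
servo_tool:
  moves:
    - [0,0.0047,0,0.0055,0,0,0]
    - [0,0.0047,0,0.0055,0,0,0]
    - [0,0.0047,0,0.0055,0,0,0]
    - [0,0,0,0,0,0,0]
    - [0,0,0,0,0,0,0]

```text
clock: 23.1
position: [0.4545, -0.2502, 0.1294]
tool_rot: [0.752, -0.66, -0.001, 0.0]
wrist_force: [-4.9, -1.6, -1.6]
gripper_width: 0.0204
```

```bash
python3 st.py
```

```text
t 23.1 stand mm [-129.9  -45.7  129.4] w 0.0204
x-az -82.55 z [-0.001  0.    -1.   ] q [-0.42  0.42  1.01  2.07 -0.46  0.9  -0.6 ]
F stand [-5.03 -0.99 -1.55]
```

Request:
servo_tool:
  moves:
    - [0,0.0047,0,0.0055,0,0,0]
    - [0,0.0047,0,0.0055,0,0,0]
    - [0,0,0,0,0,0,0]
    - [0,0,0,0,0,0,0]

```text
clock: 23.5
position: [0.4545, -0.2503, 0.1292]
tool_rot: [0.752, -0.66, -0.001, 0.0]
wrist_force: [-5.0, -0.8, 1.1]
gripper_width: 0.0204
```

```bash
python3 st.py
```

```text
t 23.5 stand mm [-129.9  -45.9  129.2] w 0.0204
x-az -82.54 z [-0.001  0.001 -1.   ] q [-0.42  0.42  1.01  2.07 -0.46  0.9  -0.59]
F stand [-5.02 -0.15  1.07]
```

Request:
servo_tool:
  moves:
    - [0.3,0,0,0,0,0,0]
    - [0.4,0,0,0,0,0,0]
    - [0.6,0,0,0,0,0,0]
    - [0.7,0,0,0,0,0,0]
    - [0.7,0,0,0,0,0,0]
    - [0.7,0,0,0,0,0,0]

```text
clock: 24.1
position: [0.4548, -0.2499, 0.129]
tool_rot: [0.752, -0.659, -0.0, 0.0]
wrist_force: [-0.2, 0.2, -0.5]
gripper_width: 0.0596
```

```bash
python3 gap.py s15; python3 - <<'E'
from plant import robot
import cv2
p,d=robot.snapshot("wrist");cv2.imwrite("pics/w15.png",p[...,::-1])
E
```

```text
t 24.1 stand mm [-129.6  -45.5  129. ] w 0.0596
x-az -82.52 z [-0.001  0.    -1.   ] q [-0.42  0.42  1.01  2.07 -0.46  0.9  -0.59]
F stand [-0.13  0.25 -0.53]
[(53, 12), (70, 14), (71, 44), (72, 53), (73, 38), (74, 13)]
```

View pics/w15.png

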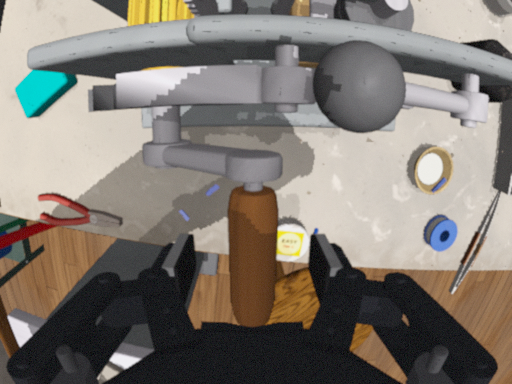

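Released cleanly, with the handle free between the open pads. I'm retracting straight up.

Request:
servo_tool:
  moves:
    - [0.7,0,0,-0.5,0,0,0]
    - [0.7,0,0,-0.8,0,0,0]
    - [0.7,0,0,-0.8,0,0,0]
    - [0.7,0,0,-0.8,0,0,0]
    - [0.7,0,0,-0.8,0,0,0]
    - [0.7,0,0,-0.5,0,0,0]
    - [0.7,0,0,0,0,0,0]
    - [0.7,0,0,0,0,0,0]

```text
clock: 25.0
position: [0.4549, -0.2497, 0.2339]
tool_rot: [0.752, -0.659, -0.001, -0.0]
wrist_force: [0.8, 0.6, 0.4]
gripper_width: 0.06
```

```bash
python3 gap.py s16; python3 - <<'E'
from plant import robot
import cv2
p,d=robot.snapshot("scene");cv2.imwrite("pics/f.png",cv2.resize(p[80:270,150:400,::-1],(750,570)))
E
```

```text
t 25.0 stand mm [-129.5  -45.3  233.9] w 0.06
x-az -82.49 z [-0.001  0.001 -1.   ] q [-0.6   0.27  1.17  1.96 -0.28  1.09 -0.74]
F stand [0.9  0.48 0.44]
[(60, 11), (70, 21), (71, 37), (72, 66), (73, 27), (74, 10)]
```

View pics/f.png

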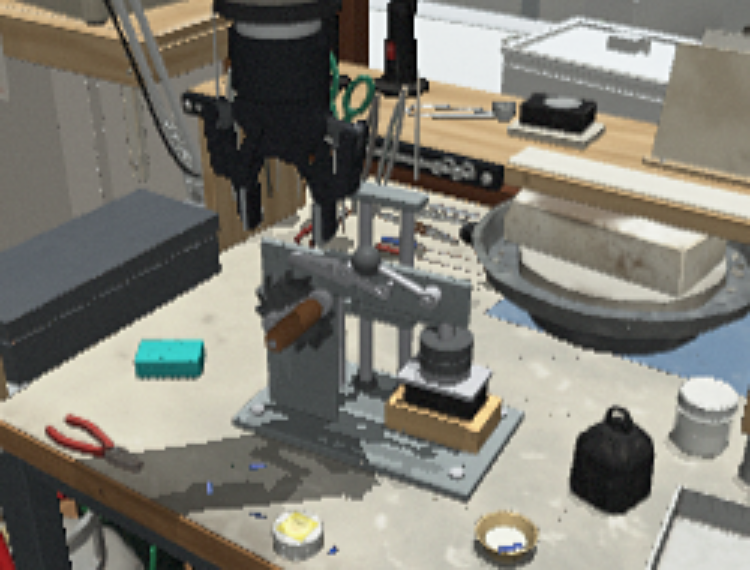

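```bash
python3 -c "
from plant import robot
print(robot.job_done(), robot.state()['clock'])"
```

```text
the job is handed in; nothing more can be done
the job is handed in; nothing more can be done
```

The job is done and handed in at about 25 s. The head is resting on the charcoal, the lever is thrown left, the pawl is clear, and the gripper is well clear above the press.

**What I did:**
- **Lever:** I pushed the ball over with closed fingers, and it fell left onto the pawl's tail.
- **Pawl:** I gripped the crank handle and wound up about 0.28 rad. The pictures then showed the pawl lifted and the lever sunk.
- **Lowering:** I let the crank back at about 0.5 rad/s and then much slower. Near contact I used very small steps until the load on the handle fell from about 7 N to about 0, then let go and backed straight up.

**Last checks:**
- **Head:** The foot did not drop when I let go, with its top at about 72 mm before and after, and it sits flat on the charcoal on its packing.
- **Charcoal force:** I had no direct reading. I estimate about 20 N from the handle load disappearing, against the 45 N limit.
- **Bystanders:** The tin, dish, pliers and iron weight look untouched in the last picture.

**One thing disagreed:** in the camera images the fingertips sit about 29 mm behind the reported TCP, where the stated nose length puts them 11 mm ahead of it. Because of this my first push passed over the ball without touching it. I worked from the camera offset after that.

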